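# Load the duplicate extraction tubes into the shaker

## Robot

A 6-joint arm with a two-finger parallel gripper is mounted at the origin on a cart in front of the work surface, level with it; the furniture and walls round the work are solid. World frame = base frame: x ahead of the robot, y to its left, z up, the work surface at z = 0. Lengths are in m, angles in degrees, forces in N, time in s.
With the tool pointing down it reaches from about 0.4 to 0.825 m from the base axis. Payload 7 kg.
Tool frame: the origin (TCP) lies at the very end of the fingers, on their centre line; the grasp point (between the pads) lies r.grip_depth behind it (r.grip_depth is the distance from the TCP to the grasp point, in m); z points along the fingers, y is the direction in which the jaws open and shut (so a half turn about z gives the same grasp; the last joint's range is limited). The gripper opens to 88 mm and grips with 3 to 60 N. Pads are 19 mm wide; open, the fingers measure 130 mm over their backs; the gripper's body (78 mm by 193 mm) begins 47 mm behind the grasp point.
Start: joints at [86.064, 20.546, 0.682, 0, -70.136, -16.507], TCP at [0.236, 0.632, 0.205] pointing down, gripper open.
Joint ranges: [-176.03, 176.03], [-82.01, 121.73], [-58.28, 71.71], [-173.87, 95.51], [-174.79, -0.11], [-173.66, 173.66]. Speed limits (degrees/s): [136.94, 136.94, 172.46, 180, 180, 180].

## Interface

Orientations are given as [roll, pitch, yaw] about the fixed x, y, z axes, in that order (R = Rz(yaw) Ry(pitch) Rx(roll)).
In Python, from plant import r gives the robot as it stands. The module is installed in compiled form; this text tells all that it offers.
- The arm moves only by the tool step_arm, never from a script. Its argument "increments" is a list of rows, each a list of 3 entries, a list of its own where there are three numbers: the shift along the tool's x, y, z in m, then the turn, a rotation vector about the tool's x, y, z in rad, then the closure, from 0 (fully open) to 1 (shut). In form: [[[x, y, z], [wx, wy, wz], grip], ...]. A call has 1 to 10 rows; each row is the pose to reach, as a shift and turn from the pose commanded when the call began, along the tool's axes at that moment; what a row does not reach only later rows make up. A row lasts 1/10 s, in which the tool goes at most 50 mm and 8.59 degrees, less where a joint would pass 70% of its speed; a pose out of reach is approached as far as the arm can. A call with a gripper value outside its range is refused whole. The fingers move at their own pace and stop on an object; "force" is the grip in N (left out, the last holds). Time passes only in rows, so rows that repeat a pose let the fingers close. It gives the time, the measured TCP pose, the force and the opening at its end, in the units of the state.
- r.get_state(): the state, without advancing time (a new reading comes with each control period).
- r.capture(name): name is "scene" or "side" or "wrist"; returns a dict with "color" (480x640x3 uint8, red, green, blue), "intrinsics" (3x3 intrinsics, pixels), "k1" (the pictures are not rectified: a ray, as slopes to the right and down, at radius r is drawn at 1 + k1 r^2 times it, then the intrinsics apply), "rvec" (rotation vector, rad) and "tvec" (3), from world to camera coordinates, as OpenCV has them; the wrist camera has in their place "T_tool_cam" (4x4, takes a point from camera to tool coordinates, whose origin is the TCP and whose axes are the flange's). Camera axes: x right, y down, z forward; pixel columns grow to the right and rows downward; lengths in m; the calibration is good to about 2 mm. A picture is of the moment at which its call begins: read the wrist's pose just before it. There is no depth.
- r.close_job(): hands the job in, once; it reports no verdict.
The state is a dict: "time_s": time; "joints": joint angles; "qd": joint speeds; "joint_torque": joint torques, N m; "tcp_pos": TCP position; "eef_rot": TCP orientation; "contact_force": force on the tool from outside, world axes, zero at the start; "moment": the same for the moment, N m; "gripper_width": finger opening in m.
Only numpy, scipy, OpenCV 4.12 (cv2) and the standard library are available. Lean on these libraries where they do the work, as an engineer would, in place of code of your own. Each camera call takes 0.05 s, during which the arm holds its last target.

## Task

The shaker's back row already holds the first determinations; load the duplicates. Take each tube from the blue rack and press it fully home, level with the back row, in the empty front socket directly in front of the twin with the same cap colour. Do not disturb the back row or the other things on the bench.

Things in the scene. Friction and masses are not known exactly. Their poses are not given: they have to be found in the camera images.
- tube_red_mid (a point): middle of the red-capped tube to be loaded, at the start in the blue rack: a conical tube of cloudy plastic, 29 mm across, 115 mm long with its cap; its own z points from tip to cap. This point is 57.5 mm above the tip and 57.5 mm below the cap's flat top. The red ribbed cap is 35 mm across and covers the top 14 mm. The lowest 18 mm taper to a 10 mm tip. About 60 g. Take it by the cap
- tube_blue_mid (a point): middle of the blue-capped tube to be loaded, at the start in the blue rack: a conical tube of cloudy plastic, 29 mm across, 115 mm long with its cap; its own z points from tip to cap. This point is 57.5 mm above the tip and 57.5 mm below the cap's flat top. The blue ribbed cap is 35 mm across and covers the top 14 mm. The lowest 18 mm taper to a 10 mm tip. About 60 g. Take it by the cap
- tube_yellow_mid (a point): middle of the yellow-capped tube to be loaded, at the start in the blue rack: a conical tube of cloudy plastic, 29 mm across, 115 mm long with its cap; its own z points from tip to cap. This point is 57.5 mm above the tip and 57.5 mm below the cap's flat top. The yellow ribbed cap is 35 mm across and covers the top 14 mm. The lowest 18 mm taper to a 10 mm tip. About 60 g. Take it by the cap
- tube_green_mid (a point): middle of the green-capped tube to be loaded, at the start in the blue rack: a conical tube of cloudy plastic, 29 mm across, 115 mm long with its cap; its own z points from tip to cap. This point is 57.5 mm above the tip and 57.5 mm below the cap's flat top. The green ribbed cap is 35 mm across and covers the top 14 mm. The lowest 18 mm taper to a 10 mm tip. About 60 g. Take it by the cap
- twin_red_mid (a point): middle of the red-capped twin, an identical tube (same point), loose, fully home in the back row. Its duplicate belongs in the socket 84 mm in front of it (along the shaker's -x). Dropped in there, a tube stops on the spring balls some 13 mm short; press it down with about 10 N, twisting it a little to ease it, until its tip is on the floor: this point 129.5, cap top 187 mm above the worktop
- twin_blue_mid (a point): middle of the blue-capped twin, an identical tube (same point), loose, fully home in the back row. Its duplicate belongs in the socket 84 mm in front of it (along the shaker's -x). Dropped in there, a tube stops on the spring balls some 13 mm short; press it down with about 10 N, twisting it a little to ease it, until its tip is on the floor: this point 129.5, cap top 187 mm above the worktop
- twin_yellow_mid (a point): middle of the yellow-capped twin, an identical tube (same point), loose, fully home in the back row. Its duplicate belongs in the socket 84 mm in front of it (along the shaker's -x). Dropped in there, a tube stops on the spring balls some 13 mm short; press it down with about 10 N, twisting it a little to ease it, until its tip is on the floor: this point 129.5, cap top 187 mm above the worktop
- twin_green_mid (a point): middle of the green-capped twin, an identical tube (same point), loose, fully home in the back row. Its duplicate belongs in the socket 84 mm in front of it (along the shaker's -x). Dropped in there, a tube stops on the spring balls some 13 mm short; press it down with about 10 N, twisting it a little to ease it, until its tip is on the floor: this point 129.5, cap top 187 mm above the worktop
- shaker: white platform shaker, 200 x 236 mm, fixed; origin under its centre, x from its control face (front) to its back, y along the rows. Eight black round sockets: front row (empty) at x = -42 mm, back row (twins) at x = +42 mm, y = -81, -27, 27, 81 mm; bore 33 mm, floor 72 mm and rim 112 mm above the worktop. Three spring balls in each front socket, 26 mm above its floor, grip a tube
- rack: blue tube rack, 62 mm by 234 mm, 62 mm high, fixed; origin under its centre, y along its row of four holes (axes at x = 0, y = -81, -27, +27, +81 mm). Tubes stand loosely upright in it, tips 4 mm above the worktop, cap tops at 119 mm; lift them at least 65 mm to clear it
- grain_tin_mid (a point): middle of an open aluminium tin with grain, 56 mm across, 27 mm high; a bystander
- grain_lid_mid (a point): middle of a loose aluminium tin lid with a knob, 58 mm across, 16 mm high; a bystander
- marker_mid (a point): middle of a red and white marker pen, 135 mm long, 17 mm thick; a bystander
Not all that is in view belongs to the job. What is shaped like the part that bears twin_red_mid but black or purple is not meant.

How it is judged:
By the outcome, as a careful person would: the job done as asked, in the order asked, and still so for the second after the job is handed in, with the robot touching nothing.
It also fails if it takes over 102 s, if anything falls off the work surface, if the arm or the gripper's body presses on something with over 40 N, if the wrist force passes 120 N, or if a joint passes its speed limit or range.

## Working session

There is one attempt and no reset: what is moved stays moved. The work goes in short steps, Python scripts to look and compute and a tool call to move; the robot and the scene stay as the last step left them, time stands still between calls to the robot, and variables do not carry over. Pictures are saved under pics/ and viewed, and the job is handed in when it is done.

Besides the shell and the picture viewer there is one more tool, called after "Request:" by a JSON object that holds its "api" and its "payload". step_arm: Moves the arm, as the interface text tells. Its arguments: {"type":"object","properties":{"increments":{"type":"array","items":{"type":"array"}},"force":{"type":"number"}},"required":["increments"]}

```bash
mkdir -p pics; ls; python3 - <<'E'
from plant import r
import cv2,pickle
s=r.get_state()
for k,v in s.items(): print(k,v)
print(r.grip_depth)
d={}
for n in ["scene","side","wrist"]:
    c=r.capture(n); d[n]=c; cv2.imwrite(f"pics/{n}0.png",c["color"][:,:,::-1])
    print(n,{k:v for k,v in c.items() if k!="color"})
d['state']=s
pickle.dump(d,open("cap0.pkl","wb"))
E
```

```text
pics
time_s 0.0
joints [ 8.60660495e+01  2.05904614e+01  6.32919819e-01 -1.94559217e-02
 -7.01342455e+01 -1.65059415e+01]
qd [ 0.09309475  0.00709153 -0.05312674 -0.06387936  0.0750578  -0.00388436]
joint_torque [ 3.24154826e-04 -5.82714415e+01  2.93053883e+01  6.99757263e+00
  7.02723657e-03 -1.67411736e-04]
tcp_pos [0.23558669 0.6319976  0.20442929]
eef_rot [ 1.79906799e+02 -8.54447632e-03 -2.04465111e+01]
contact_force [ 0.1029805   0.69188732 -0.38326236]
moment [-0.00248343 -0.03391493 -0.04248851]
gripper_width 0.08771412203678867
0.0188
scene {'intrinsics': array([[554.46358731,   0.        , 317.1259575 ],
       [  0.        , 554.46358731, 249.33838742],
       [  0.        ,   0.        ,   1.        ]]), 'k1': 0.011657907982371622, 'rvec': array([ 2.05507766, -1.03793166,  0.52368468]), 'tvec': array([-0.3390301 ,  0.38145081,  0.88390385])}
side {'intrinsics': array([[433.82901813,   0.        , 319.49431409],
       [  0.        , 433.82901813, 237.93183148],
       [  0.        ,   0.        ,   1.        ]]), 'k1': -0.06076384713966727, 'rvec': array([ 0.34125175, -2.65852449,  1.35600137]), 'tvec': array([0.60118597, 0.16856427, 0.79968011])}
wrist {'intrinsics': array([[335.84895485,   0.        , 315.72763046],
       [  0.        , 335.84895485, 241.66305508],
       [  0.        ,   0.        ,   1.        ]]), 'k1': -0.0484787868769287, 'T_tool_cam': array([[-2.04323932e-04, -9.65096665e-01, -2.61893843e-01,
         6.99212132e-02],
       [ 9.99999844e-01, -3.33233512e-04,  4.47809883e-04,
        -5.10455742e-04],
       [-5.19451629e-04, -2.61893711e-01,  9.65096583e-01,
        -1.78767398e-01],
       [ 0.00000000e+00,  0.00000000e+00,  0.00000000e+00,
         1.00000000e+00]])}
```

View pics/scene0.png

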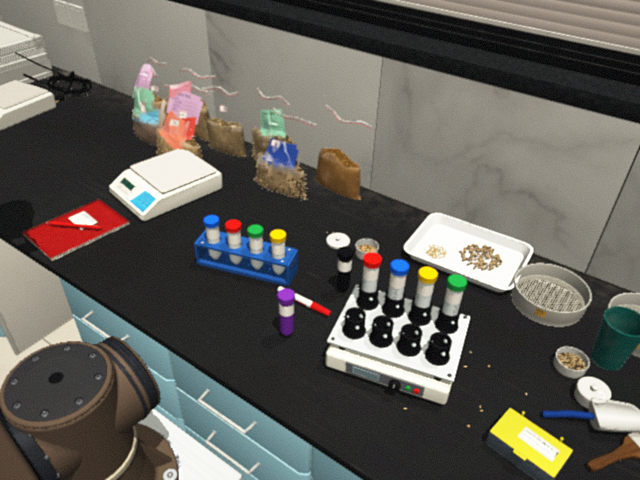

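View pics/side0.png

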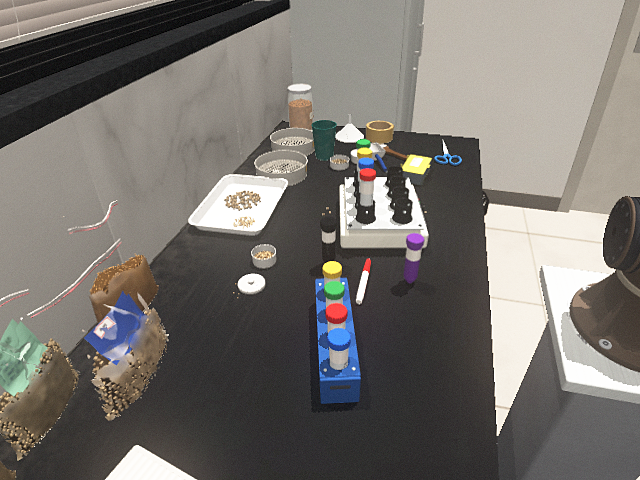

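View pics/wrist0.png

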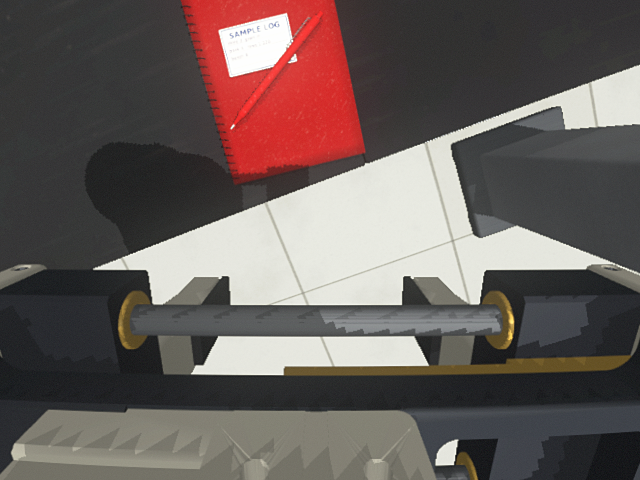

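The scene picture shows the rack row at about (212–279, 220–240), in the order blue, red, green, yellow. The twins at (372–457, 260–283) run red, blue, yellow, green, with the front sockets nearer the robot. The black tube (344,255) and the purple tube (287,300) are distractors. Next I'll measure the cap poses.

```bash
cat > h.py <<'E'
import numpy as np,cv2
from scipy.optimize import least_squares
def proj(c,P,T=None):
    """P Nx3 world -> px"""
    P=np.atleast_2d(P)
    if "rvec" in c: R=cv2.Rodrigues(c["rvec"])[0]; X=P@R.T+c["tvec"]
    else:
        M=np.linalg.inv(T@c["T_tool_cam"]); X=P@M[:3,:3].T+M[:3,3]
    s=X[:,:2]/X[:,2:]; r2=(s**2).sum(1,keepdims=True); s=s*(1+c["k1"]*r2)
    K=c["intrinsics"]; return s*[K[0,0],K[1,1]]+K[:2,2]
def toolT(s):
    from scipy.spatial.transform import Rotation as Ro
    T=np.eye(4);T[:3,:3]=Ro.from_euler('xyz',s["eef_rot"],degrees=True).as_matrix();T[:3,3]=s["tcp_pos"];return T
a=np.linspace(0,2*np.pi,48,endpoint=False)
def cap(x,y,zt,rad=.0175,h=.014):
    return np.array([[x+rad*np.cos(t),y+rad*np.sin(t),z] for z in(zt-h,zt) for t in a])
def capbox(c,x,y,zt,T=None):
    hull=cv2.convexHull(proj(c,cap(x,y,zt),T).astype(np.float32))[:,0]
    m=cv2.moments(hull.reshape(-1,1,2)); return np.array([m['m10']/m['m00'],m['m01']/m['m00']]),m['m00'],hull
def blobs(img):
    hsv=cv2.cvtColor(img,cv2.COLOR_RGB2HSV);H,S,V=hsv[...,0].astype(int),hsv[...,1],hsv[...,2]
    out={}
    for n,lo,hi in[("red",-6,6),("blue",102,118),("yellow",22,32),("green",52,78)]:
        h=np.where(H>170,H-180,H)
        m=((h>=lo)&(h<=hi)&(S>130)&(V>60)).astype(np.uint8)
        k,l,st,ce=cv2.connectedComponentsWithStats(m)
        out[n]=[(tuple(np.round(ce[i],1)),int(st[i,4]),tuple(map(int,st[i,:4]))) for i in range(1,k) if st[i,4]>60]
    return out
E
python3 - <<'E'
import pickle;from h import *
d=pickle.load(open("cap0.pkl","rb"))
for n in("scene","side"):
    c=d[n];R=cv2.Rodrigues(c["rvec"])[0];print(n,"cam at",-R.T@c["tvec"])
    for k,v in blobs(c["color"]).items(): print(k,v)
E
```

```text
scene cam at [-0.17671829 -0.52373645  0.85802268]
red [((np.float64(188.8), np.float64(128.0)), 209, (182, 118, 14, 22)), ((np.float64(73.7), np.float64(228.5)), 2697, (23, 199, 106, 59)), ((np.float64(232.8), np.float64(225.5)), 211, (224, 219, 18, 14)), ((np.float64(372.0), np.float64(259.9)), 274, (362, 252, 21, 17)), ((np.float64(320.2), np.float64(308.6)), 167, (310, 301, 22, 15))]
blue [((np.float64(278.5), np.float64(154.5)), 208, (267, 144, 21, 21)), ((np.float64(292.0), np.float64(152.9)), 154, (287, 144, 11, 22)), ((np.float64(211.1), np.float64(220.5)), 201, (203, 214, 17, 14)), ((np.float64(246.4), np.float64(259.4)), 2605, (194, 230, 104, 56)), ((np.float64(399.3), np.float64(266.6)), 294, (389, 258, 21, 18)), ((np.float64(567.2), np.float64(413.8)), 378, (543, 410, 51, 9))]
yellow [((np.float64(277.5), np.float64(235.7)), 201, (269, 229, 18, 15)), ((np.float64(427.4), np.float64(274.5)), 290, (417, 266, 22, 18)), ((np.float64(529.5), np.float64(440.9)), 2142, (489, 407, 84, 71))]
green [((np.float64(255.0), np.float64(230.4)), 194, (247, 224, 17, 14)), ((np.float64(456
[... 223 characters left out ...]
8, 9, 16)), ((np.float64(335.9), np.float64(312.9)), 370, (325, 303, 22, 21))]
blue [((np.float64(447.9), np.float64(158.9)), 157, (434, 154, 28, 11)), ((np.float64(365.8), np.float64(162.8)), 139, (359, 158, 15, 11)), ((np.float64(336.5), np.float64(352.3)), 3152, (315, 278, 46, 126)), ((np.float64(127.6), np.float64(304.4)), 292, (115, 292, 29, 27)), ((np.float64(113.7), np.float64(332.4)), 784, (85, 311, 53, 43))]
yellow [((np.float64(363.6), np.float64(150.9)), 83, (357, 147, 15, 11)), ((np.float64(331.9), np.float64(267.4)), 192, (323, 261, 19, 18))]
green [((np.float64(362.9), np.float64(142.9)), 94, (356, 139, 14, 9)), ((np.float64(333.7), np.float64(288.0)), 217, (324, 282, 20, 13))]
```

```bash
python3 - <<'E'
import pickle;from h import *
d=pickle.load(open("cap0.pkl","rb"))
obs={"scene":{"rack":{"blue":(211.1,220.5),"red":(232.8,225.5),"green":(255,230.4),"yellow":(277.5,235.7)},
 "twin":{"red":(372,259.9),"blue":(399.3,266.6),"yellow":(427.4,274.5),"green":(456.4,282.3)}},
 "side":{"rack":{"red":(335.9,312.9),"yellow":(331.9,267.4),"green":(333.7,288.0)},"twin":{"red":(367.4,174.3),"blue":(365.8,162.8)}}}
for n in obs:
  for g,zt in(("rack",.119),("twin",.187)):
    for k,p in obs[n][g].items():
      f=least_squares(lambda q:capbox(d[n],*q,zt)[0]-p,[.5,-.1],diff_step=1e-4)
      print(n,g,k,f.x.round(4),round(f.cost,3),"area",round(capbox(d[n],*f.x,zt)[1]))
E
```

```text
scene rack blue [0.5235 0.2608] 0.0 area 187
scene rack red [0.5392 0.2087] 0.0 area 191
scene rack green [0.5556 0.157 ] 0.0 area 195
scene rack yellow [0.5709 0.1049] 0.0 area 199
scene twin red [ 0.5532 -0.1437] 0.0 area 271
scene twin blue [ 0.5676 -0.1952] 0.0 area 281
scene twin yellow [ 0.5794 -0.2481] 0.0 area 293
scene twin green [ 0.5922 -0.3005] 0.0 area 307
side rack red [0.5379 0.2051] 0.0 area 404
side rack yellow [0.5715 0.0959] 0.0 area 301
side rack green [0.5552 0.1487] 0.0 area 346
side twin red [ 0.5524 -0.1467] 0.0 area 191
side twin blue [ 0.5657 -0.201 ] 0.0 area 171
```

```bash
cat >> h.py <<'E'
from scipy.spatial.transform import Rotation as Ro
def inc(s,pos,yaw):
    R=Ro.from_euler('xyz',s["eef_rot"],degrees=True)
    d=R.inv().apply(np.array(pos)-s["tcp_pos"])
    w=(R.inv()*Ro.from_euler('xyz',[180,0,yaw],degrees=True)).as_rotvec()
    return d.round(4),w.round(4)
E
python3 - <<'E'
from h import *; from plant import r
for i in range(2):
    s=r.get_state();print(s["tcp_pos"],s["eef_rot"],s["time_s"])
print(inc(s,[.53,.28,.26],-73.1))
# rigid fits
def fit(P,t):
    P=np.array(P);t=np.array(t);f=least_squares(lambda q:(P-(q[:2]+np.outer(t,[-np.sin(q[2]),np.cos(q[2])]))).ravel(),[.55,0,.2]);return f.x,f.fun.round(4)
q,e=fit([[.5235,.2608],[.5392,.2087],[.5556,.157],[.5709,.1049]],[.081,.027,-.027,-.081]);print("rack",q,np.degrees(q[2]),e)
q,e=fit([[.5532,-.1437],[.5676,-.1952],[.5794,-.2481],[.5922,-.3005]],[.081,.027,-.027,-.081]);print("twin",q,np.degrees(q[2]),e)
E
```

```text
[0.2356576  0.63211477 0.20465501] [ 1.79929141e+02 -6.98839253e-03 -2.04485226e+01] 0.15
[0.2356576  0.63211477 0.20465501] [ 1.79929141e+02 -6.98839253e-03 -2.04485226e+01] 0.15
(array([ 0.3988,  0.2272, -0.055 ]), array([ 1.100e-03, -7.000e-04,  9.189e-01]))
rack [0.5473     0.18285    0.29635994] 16.980173729503072 [-0.0001  0.0005 -0.0002  0.      0.0004 -0.     -0.0001 -0.0005]
twin [ 0.5731     -0.221875    0.24133313] 13.827369533531169 [-0.0005 -0.0005  0.001   0.0005 -0.0002 -0.     -0.0003  0.    ]
```

Request:
{"api": "step_arm", "payload": {"increments": [[[0.3988, 0.2272, -0.055], [0, 0, 0.919], 0], [[0.3988, 0.2272, -0.055], [0, 0, 0.919], 0], [[0.3988, 0.2272, -0.055], [0, 0, 0.919], 0], [[0.3988, 0.2272, -0.055], [0, 0, 0.919], 0], [[0.3988, 0.2272, -0.055], [0, 0, 0.919], 0], [[0.3988, 0.2272, -0.055], [0, 0, 0.919], 0], [[0.3988, 0.2272, -0.055], [0, 0, 0.919], 0], [[0.3988, 0.2272, -0.055], [0, 0, 0.919], 0], [[0.3988, 0.2272, -0.055], [0, 0, 0.919], 0], [[0.3988, 0.2272, -0.055], [0, 0, 0.919], 0]]}}

```text
time_s: 1.15
tcp_pos: [0.5324, 0.2768, 0.2609]
eef_rot: [-180.0, -0.0, -73.3]
contact_force: [0.4, -0.5, 1.0]
gripper_width: 0.0875
```

Request:
{"api": "step_arm", "payload": {"increments": [[[0, 0, 0], [0, 0, 0], 0.3], [[0, 0, 0], [0, 0, 0], 0.3]]}}

```text
time_s: 1.35
tcp_pos: [0.5298, 0.2803, 0.26]
eef_rot: [180.0, 0.0, -73.1]
contact_force: [-0.2, -0.5, 0.3]
gripper_width: 0.0764
```

```bash
cat > look.py <<'E'
import sys,pickle;from h import *; from plant import r
n=sys.argv[1]
s=r.get_state();c=r.capture("wrist");T=toolT(s)
print(s["time_s"],s["tcp_pos"].round(4),s["eef_rot"].round(2),round(s["gripper_width"],4),s["contact_force"].round(1))
cv2.imwrite(f"pics/{n}.png",c["color"][:,:,::-1]);pickle.dump((s,c),open(n+".pkl","wb"))
for k,v in blobs(c["color"]).items():
    for ce,ar,bb in v:
        if ar<300 or bb[1]<=0: continue
        for zt in(.119,.187):
            f=least_squares(lambda q:capbox(c,*q,zt,T)[0]-ce,T[:2,3]+T[:2,0]*.05,diff_step=1e-4)
            A=capbox(c,*f.x,zt,T)[1]
            if .75<ar/A<1.3: print(k,ce,"z",zt,f.x.round(4),"area",ar,round(A))
E
python3 look.py w1
```

```text
1.35 [0.5298 0.2803 0.26  ] [ 1.7997e+02  1.0000e-02 -7.3140e+01] 0.0764 [-0.2 -0.5  0.3]
red (np.float64(331.4), np.float64(147.7)) z 0.119 [0.5368 0.2068] area 1068 1167
green (np.float64(331.3), np.float64(85.7)) z 0.119 [0.5529 0.1551] area 1248 1370
```

View pics/w1.png

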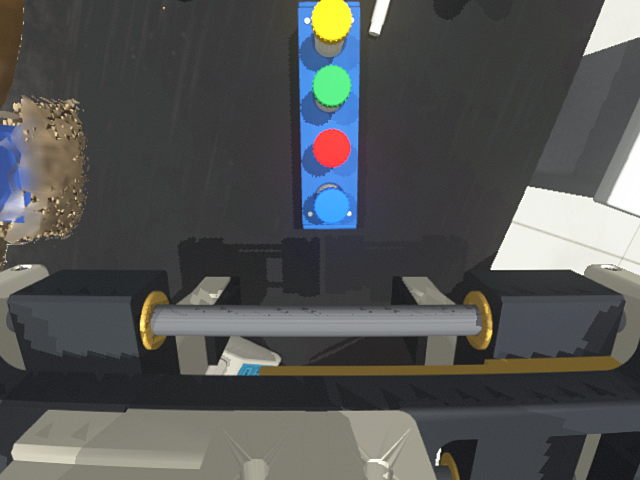

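```bash
python3 - <<'E'
import pickle;from h import *
s,c=pickle.load(open("w1.pkl","rb"))
print(blobs(c["color"]))
E
```

```text
{'red': [((np.float64(331.4), np.float64(147.7)), 1068, (313, 129, 37, 38))], 'blue': [((np.float64(328.0), np.float64(129.6)), 8646, (298, 1, 62, 229)), ((np.float64(5.6), np.float64(131.7)), 157, (0, 125, 14, 18)), ((np.float64(5.0), np.float64(173.1)), 596, (0, 146, 16, 65)), ((np.float64(16.8), np.float64(178.3)), 89, (13, 168, 8, 21)), ((np.float64(26.8), np.float64(197.7)), 70, (24, 192, 7, 13))], 'yellow': [((np.float64(331.0), np.float64(20.8)), 1440, (312, 0, 39, 45))], 'green': [((np.float64(331.3), np.float64(85.7)), 1248, (313, 65, 38, 42))]}
```

The wrist view shows the rack caps in line at column ~331, with red at row 148, green at 86, yellow at 20 and blue at 206. It agrees with the scene camera to about 2.5 mm. I'll pick red first.

```bash
cat > go.py <<'E'
import sys;from h import *; from plant import r
s=r.get_state();a=list(map(float,sys.argv[1:]))
for i in range(0,len(a),4): print(*[x.tolist() for x in inc(s,a[i:i+3],a[i+3])])
E
python3 go.py .538 .2077 .150 -73.1 .538 .2077 .093 -73.1
```

```text
[0.0724, 0.0131, 0.11] [0.0006, 0.0, 0.0003]
[0.0724, 0.0131, 0.167] [0.0006, 0.0, 0.0003]
```

Request:
{"api": "step_arm", "payload": {"increments": [[[0.0724, 0.0131, 0.08], [0, 0, 0], 0.35], [[0.0724, 0.0131, 0.11], [0, 0, 0], 0.35], [[0.0724, 0.0131, 0.11], [0, 0, 0], 0.35], [[0.0724, 0.0131, 0.12], [0, 0, 0], 0.35], [[0.0724, 0.0131, 0.14], [0, 0, 0], 0.35], [[0.0724, 0.0131, 0.16], [0, 0, 0], 0.35], [[0.0724, 0.0131, 0.167], [0, 0, 0], 0.35], [[0.0724, 0.0131, 0.167], [0, 0, 0], 0.35]]}}

```text
time_s: 2.2
tcp_pos: [0.5382, 0.2082, 0.093]
eef_rot: [179.9, -0.0, -73.0]
contact_force: [0.0, -0.2, 0.4]
gripper_width: 0.0567
```

Request:
{"api": "step_arm", "payload": {"force": 25, "increments": [[[0, 0, 0], [0, 0, 0], 1], [[0, 0, 0], [0, 0, 0], 1], [[0, 0, 0], [0, 0, 0], 1], [[0, 0, 0], [0, 0, 0], 1], [[0, 0, 0], [0, 0, 0], 1], [[0, 0, 0], [0, 0, 0], 1]]}}

```text
time_s: 2.8
tcp_pos: [0.5391, 0.2073, 0.094]
eef_rot: [-179.9, 0.0, -73.1]
contact_force: [-0.2, -0.1, 4.2]
gripper_width: 0.0325
```

```bash
python3 look.py w2; python3 go.py .538 .2077 .29 -73.1 .44 -0.07 .29 -76.2
```

```text
2.8 [0.5391 0.2073 0.094 ] [-1.7993e+02  1.0000e-02 -7.3090e+01] 0.0325 [-0.2 -0.1  4.2]
blue (np.float64(318.4), np.float64(155.2)) z 0.187 [0.558  0.1421] area 13033 15864
yellow (np.float64(318.4), np.float64(58.7)) z 0.119 [0.5692 0.1039] area 5672 6122
green (np.float64(319.4), np.float64(185.3)) z 0.119 [0.5531 0.1551] area 4306 4665
[-0.0007, 0.0007, -0.196] [-0.0012, 0.0002, 0.0002]
[0.2365, 0.1753, -0.1962] [-0.0012, 0.0002, 0.0543]
```

View pics/w2.png

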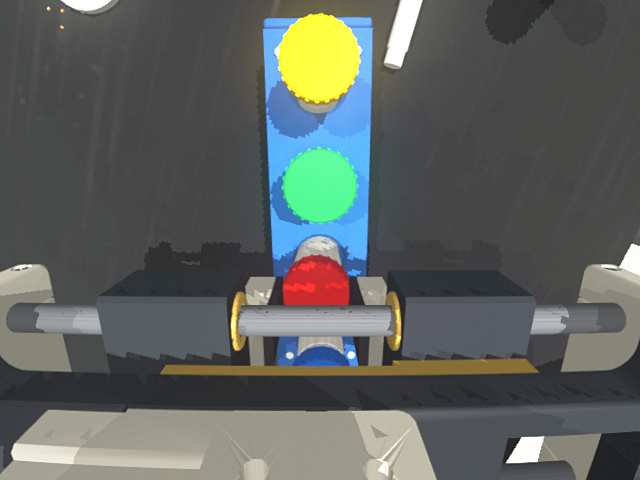

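Request:
{"api": "step_arm", "payload": {"increments": [[[0, 0, -0.01], [0, 0, 0], 1], [[0, 0, -0.03], [0, 0, 0], 1], [[0, 0, -0.06], [0, 0, 0], 1], [[0, 0, -0.1], [0, 0, 0], 1], [[0, 0, -0.14], [0, 0, 0], 1], [[0, 0, -0.18], [0, 0, 0], 1], [[0, 0, -0.196], [0, 0, 0], 1], [[0, 0, -0.196], [0, 0, 0], 1]]}}

```text
time_s: 3.65
tcp_pos: [0.5395, 0.2077, 0.293]
eef_rot: [-179.7, 0.1, -73.1]
contact_force: [0.5, -1.1, -1.3]
gripper_width: 0.033
```

```bash
python3 look.py w3;python3 go.py .44 -0.07 .29 -76.2
```

```text
3.65 [0.5395 0.2077 0.293 ] [-1.7971e+02  9.0000e-02 -7.3090e+01] 0.033 [ 0.5 -1.1 -1.3]
blue (np.float64(15.9), np.float64(205.4)) z 0.119 [0.8682 0.293 ] area 883 1010
blue (np.float64(25.8), np.float64(236.1)) z 0.119 [0.854  0.3261] area 1185 954
blue (np.float64(25.8), np.float64(236.1)) z 0.187 [0.798 0.291] area 1185 1451
yellow (np.float64(318.4), np.float64(111.3)) z 0.119 [0.569  0.1039] area 964 1048
green (np.float64(318.7), np.float64(166.0)) z 0.119 [0.5531 0.1551] area 850 925
[0.2367, 0.1751, 0.0001] [-0.002, 0.0012, 0.0541]
```

View pics/w3.png

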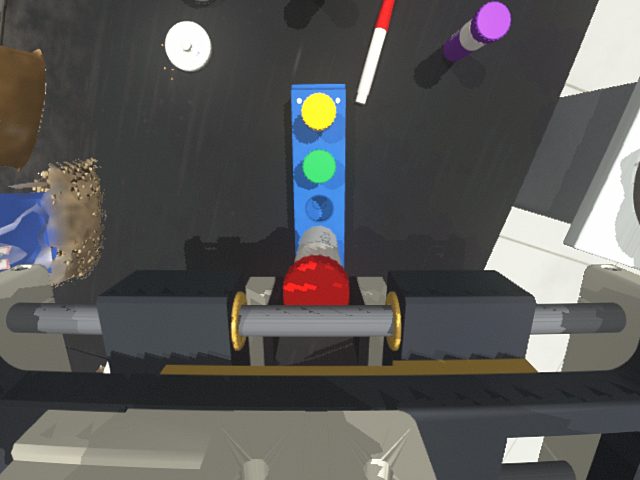

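Request:
{"api": "step_arm", "payload": {"increments": [[[0.04, 0.03, 0], [0, 0, 0.0541], 1], [[0.08, 0.06, 0], [0, 0, 0.0541], 1], [[0.12, 0.09, 0], [0, 0, 0.0541], 1], [[0.16, 0.12, 0], [0, 0, 0.0541], 1], [[0.2, 0.15, 0], [0, 0, 0.0541], 1], [[0.23, 0.17, 0], [0, 0, 0.0541], 1], [[0.2367, 0.1751, 0], [0, 0, 0.0541], 1], [[0.2367, 0.1751, 0], [0, 0, 0.0541], 1], [[0.2367, 0.1751, 0], [0, 0, 0.0541], 1]]}}

```text
time_s: 4.6
tcp_pos: [0.4397, -0.0699, 0.2887]
eef_rot: [179.9, 0.0, -76.2]
contact_force: [0.3, 0.9, -0.7]
gripper_width: 0.0325
```

```bash
python3 look.py w4
```

```text
4.6 [ 0.4397 -0.0699  0.2887] [ 1.7993e+02  2.0000e-02 -7.6230e+01] 0.0325 [ 0.3  0.9 -0.7]
red (np.float64(202.5), np.float64(115.1)) z 0.187 [ 0.5517 -0.1435] area 1662 1766
blue (np.float64(197.7), np.float64(42.2)) z 0.187 [ 0.5647 -0.1961] area 1920 2061
```

View pics/w4.png

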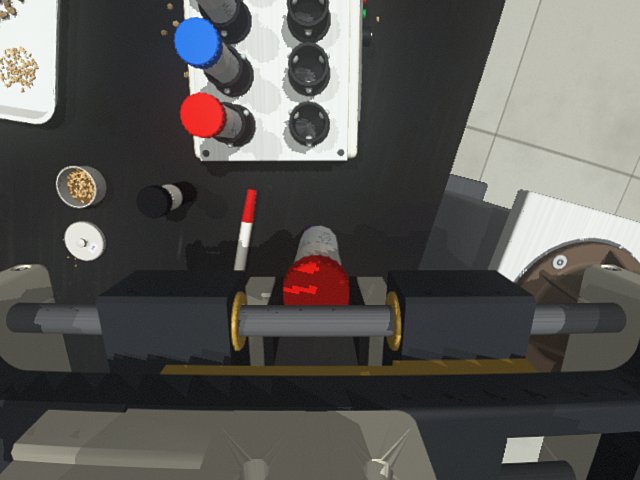

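```bash
python3 - <<'E'
import pickle;from h import *
s,c=pickle.load(open("w4.pkl","rb"));T=toolT(s)
im=cv2.resize(c["color"][:,:,::-1],None,fx=4,fy=4,interpolation=cv2.INTER_CUBIC)
th=np.radians(13.8);X=np.array([np.cos(th),np.sin(th)]);Y=np.array([-X[1],X[0]])
O=np.array([.5724,-.2218])+0*X  # twin row centre
for i,t in enumerate([.081,.027]):
    p=O+Y*t-.084*X; print(p)
    for z,rad,col in((.112,.0165,(0,255,0)),):
        pts=np.array([[*(p+rad*np.array([np.cos(b),np.sin(b)])),z] for b in a])
        cv2.polylines(im,[np.round(proj(c,pts,T)*4+1.5).astype(int)],True,col,1)
    h=capbox(c,*(O+Y*t),.187,T)[2]; cv2.polylines(im,[np.round(h*4+1.5).astype(int)],True,(255,0,255),1)
cv2.imwrite("pics/w4o.png",im[50:650,660:1460])
E
```

```text
[ 0.47150351 -0.16317493]
[ 0.48438432 -0.21561618]
```

View pics/w4o.png

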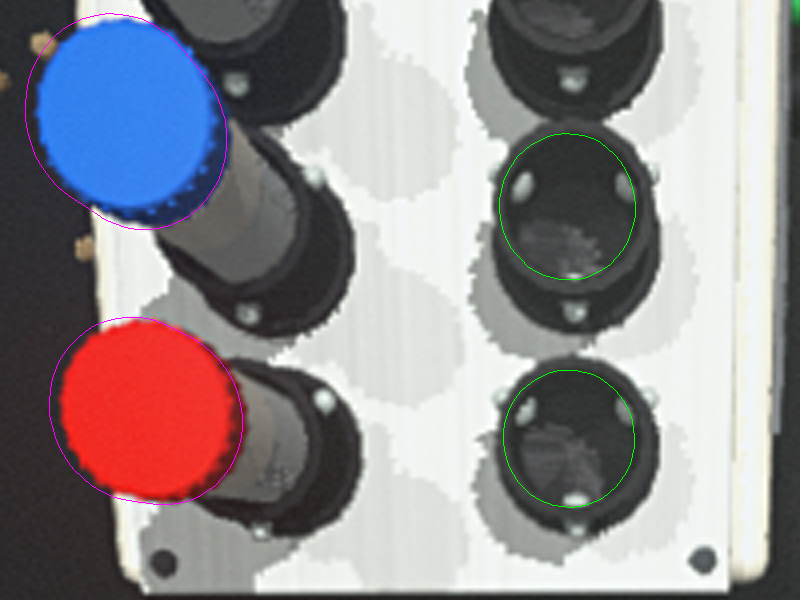

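```bash
python3 go.py .472 -.163 .25 -76.2 .472 -.163 .180 -76.2
```

```text
[0.0984, -0.0088, 0.0387] [0.0011, 0.0002, 0.0004]
[0.0984, -0.0089, 0.1087] [0.0011, 0.0002, 0.0004]
```

Request:
{"api": "step_arm", "payload": {"increments": [[[0.04, -0.004, 0], [0, 0, 0], 1], [[0.08, -0.008, 0.01], [0, 0, 0], 1], [[0.0984, -0.0089, 0.03], [0, 0, 0], 1], [[0.0984, -0.0089, 0.05], [0, 0, 0], 1], [[0.0984, -0.0089, 0.05], [0, 0, 0], 1], [[0.0984, -0.0089, 0.07], [0, 0, 0], 1], [[0.0984, -0.0089, 0.085], [0, 0, 0], 1], [[0.0984, -0.0089, 0.1], [0, 0, 0], 1], [[0.0984, -0.0089, 0.1087], [0, 0, 0], 1], [[0.0984, -0.0089, 0.1087], [0, 0, 0], 1]]}}

```text
time_s: 5.65
tcp_pos: [0.4719, -0.1628, 0.1802]
eef_rot: [179.9, 0.0, -76.1]
contact_force: [0.1, -0.0, 0.1]
gripper_width: 0.0327
```

```bash
python3 look.py w5; python3 go.py .472 -.163 .162 -76.2
```

```text
5.65 [ 0.4719 -0.1628  0.1802] [ 1.7991e+02  2.0000e-02 -7.6120e+01] 0.0327 [ 0.1 -0.   0.1]
red (np.float64(315.9), np.float64(282.5)) z 0.187 [ 0.471  -0.1604] area 2832 3327
blue (np.float64(159.8), np.float64(181.1)) z 0.187 [ 0.5646 -0.196 ] area 3923 4169
yellow (np.float64(148.6), np.float64(71.0)) z 0.187 [ 0.5774 -0.2482] area 4837 5148
[-0.0002, 0.0004, 0.0191] [0.0003, -0.0002, 0.0014]
```

View pics/w5.png

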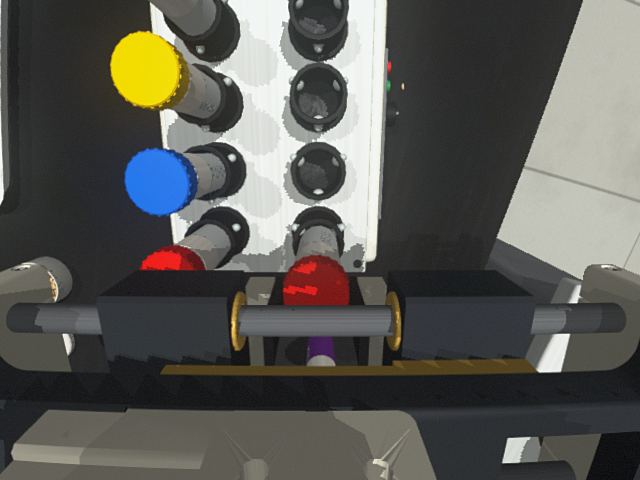

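Request:
{"api": "step_arm", "payload": {"increments": [[[0, 0.0004, 0.006], [0, 0, 0.05], 1], [[0, 0.0004, 0.009], [0, 0, 0.1], 1], [[0, 0.0004, 0.012], [0, 0, 0.05], 1], [[0, 0.0004, 0.015], [0, 0, -0.05], 1], [[0, 0.0004, 0.017], [0, 0, -0.1], 1], [[0, 0.0004, 0.019], [0, 0, 0], 1], [[0, 0.0004, 0.019], [0, 0, 0.05], 1], [[0, 0.0004, 0.019], [0, 0, 0], 1]]}}

```text
time_s: 6.5
tcp_pos: [0.4722, -0.1636, 0.1629]
eef_rot: [-179.9, -0.0, -76.3]
contact_force: [-0.6, 0.1, -1.1]
gripper_width: 0.0326
```

```bash
python3 - <<'E'
from plant import r
s=r.get_state();print(s["tcp_pos"],s["contact_force"])
import cv2
for n in("scene","side"):
    c=r.capture(n)["color"][:,:,::-1]
    c=c[230:380,310:510] if n=="scene" else c[120:270,310:510]
    cv2.imwrite(f"pics/{n}6.png",cv2.resize(c,None,fx=4,fy=4,interpolation=cv2.INTER_CUBIC))
E
```

```text
[ 0.47219675 -0.16361477  0.16293479] [-0.62508638  0.08653876 -1.09203085]
```

View pics/side6.png

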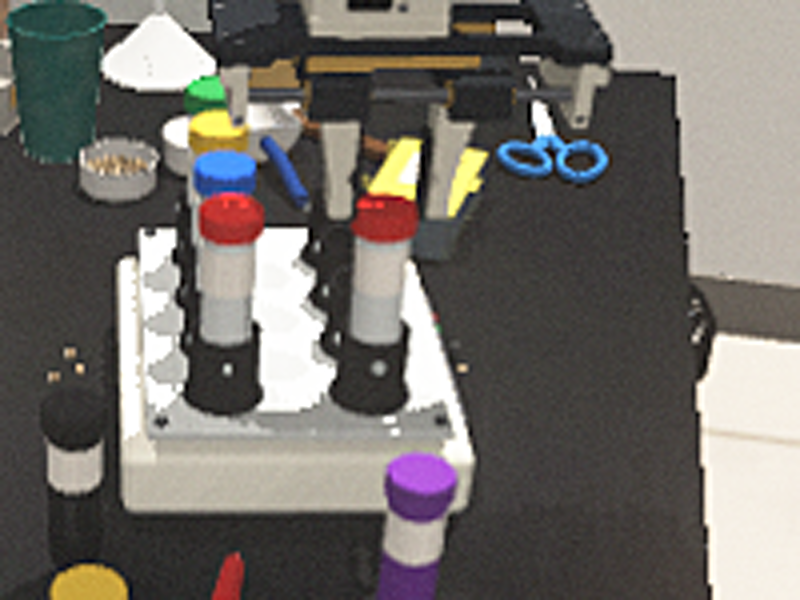

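View pics/scene6.png

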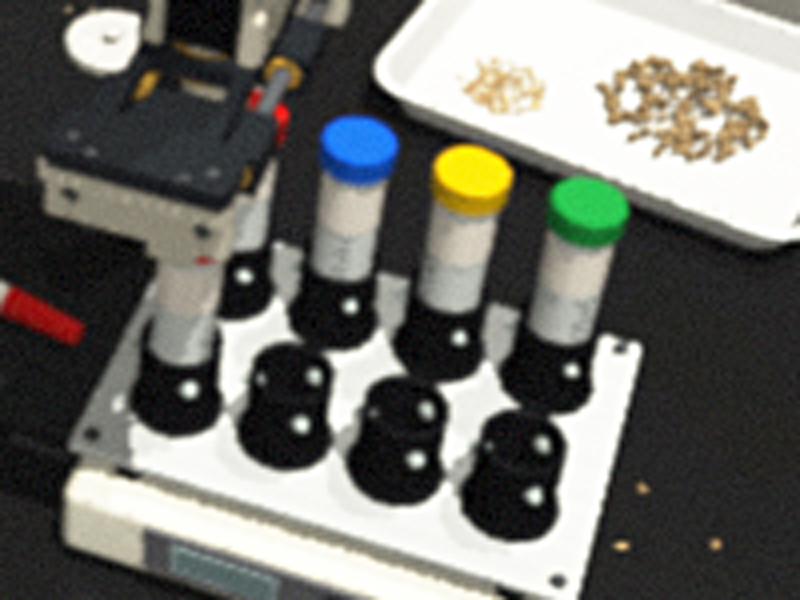

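Request:
{"api": "step_arm", "payload": {"increments": [[[0, 0, 0.002], [0, 0, 0.05], 1], [[0, 0, 0.003], [0, 0, 0.0], 1], [[0, 0, 0.004], [0, 0, -0.05], 1], [[0, 0, 0.004], [0, 0, 0], 1]]}}

```text
time_s: 7.0
tcp_pos: [0.4743, -0.1648, 0.1617]
eef_rot: [-179.7, -0.2, -76.1]
contact_force: [-3.7, -0.5, 17.7]
gripper_width: 0.0329
```

Request:
{"api": "step_arm", "payload": {"increments": [[[0, 0, -0.004], [0, 0, 0], 1], [[0, 0, -0.004], [0, 0, 0], 0.3], [[0, 0, -0.004], [0, 0, 0], 0.35], [[0, 0, -0.004], [0, 0, 0], 0.35], [[0, 0, -0.02], [0, 0, 0], 0.35], [[0, 0, -0.05], [0, 0, 0], 0.35], [[0, 0, -0.09], [0, 0, 0], 0.35], [[0, 0, -0.1], [0, 0, 0], 0.35]]}}

```text
time_s: 7.8
tcp_pos: [0.4736, -0.1642, 0.2618]
eef_rot: [-179.7, -0.1, -76.2]
contact_force: [0.4, 0.4, 0.7]
gripper_width: 0.0571
```

```bash
python3 look.py w7; python3 go.py .5236 .2595 .17 -73.1 .5236 .2595 .093 -73.1
```

```text
7.8 [ 0.4736 -0.1642  0.2618] [-1.797e+02 -1.500e-01 -7.616e+01] 0.0571 [0.4 0.4 0.7]
red (np.float64(215.7), np.float64(242.6)) z 0.187 [ 0.5517 -0.1435] area 1606 1701
red (np.float64(318.2), np.float64(242.8)) z 0.187 [ 0.4716 -0.1633] area 1544 1636
blue (np.float64(210.1), np.float64(174.4)) z 0.187 [ 0.5647 -0.196 ] area 1780 1900
yellow (np.float64(204.7), np.float64(99.3)) z 0.187 [ 0.5777 -0.2484] area 2058 2205
[-0.3996, -0.1494, 0.0915] [-0.0054, -0.0024, -0.0536]
[-0.3997, -0.149, 0.1685] [-0.0054, -0.0024, -0.0536]
```

View pics/w7.png

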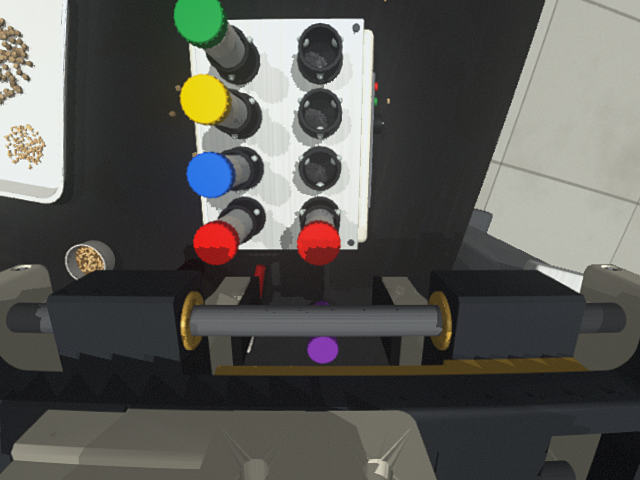

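Red is in, and its cap area-to-model ratio (0.944) is the same as its twin's, so the two are level. I'll take blue next.

Request:
{"api": "step_arm", "payload": {"increments": [[[-0.04, -0.015, 0], [0, 0, -0.0536], 0.35], [[-0.09, -0.034, 0], [0, 0, -0.0536], 0.35], [[-0.135, -0.05, 0], [0, 0, -0.0536], 0.35], [[-0.18, -0.067, 0], [0, 0, -0.0536], 0.35], [[-0.225, -0.084, 0.01], [0, 0, -0.0536], 0.35], [[-0.27, -0.1, 0.03], [0, 0, -0.0536], 0.35], [[-0.315, -0.117, 0.05], [0, 0, -0.0536], 0.35], [[-0.36, -0.134, 0.07], [-0.0054, -0.0024, -0.0536], 0.35], [[-0.3997, -0.149, 0.0915], [-0.0054, -0.0024, -0.0536], 0.35], [[-0.3997, -0.149, 0.0915], [-0.0054, -0.0024, -0.0536], 0.35]]}}

```text
time_s: 8.85
tcp_pos: [0.5195, 0.2631, 0.1613]
eef_rot: [179.4, 0.0, -73.0]
contact_force: [-0.5, -0.5, -0.3]
gripper_width: 0.0567
```

```bash
python3 go.py .5236 .2595 .093 -73.1
```

```text
[0.0047, -0.0036, 0.0682] [0.0109, 0.0006, 0.0023]
```

Request:
{"api": "step_arm", "payload": {"increments": [[[0, 0, 0.01], [0, 0, 0], 0.35], [[0, 0, 0.01], [0, 0, 0], 0.35]]}}

```text
time_s: 9.05
tcp_pos: [0.5198, 0.2589, 0.1542]
eef_rot: [179.5, 0.1, -73.1]
contact_force: [0.1, -0.3, -0.4]
gripper_width: 0.057
```

```bash
python3 go.py .5236 .2595 .093 -73.1
```

```text
[0.0006, -0.0043, 0.0611] [0.0084, 0.0015, -0.0007]
```

Request:
{"api": "step_arm", "payload": {"increments": [[[0.0006, -0.0043, 0.01], [0.0084, 0.0015, 0], 0.35], [[0.0006, -0.0043, 0.025], [0.0084, 0.0015, 0], 0.35], [[0.0006, -0.0043, 0.04], [0.0084, 0.0015, 0], 0.35], [[0.0006, -0.0043, 0.055], [0.0084, 0.0015, 0], 0.35], [[0.0006, -0.0043, 0.0611], [0.0084, 0.0015, 0], 0.35], [[0.0006, -0.0043, 0.0611], [0.0084, 0.0015, 0], 0.35]]}}

```text
time_s: 9.65
tcp_pos: [0.5247, 0.2595, 0.0949]
eef_rot: [-179.9, 0.0, -73.2]
contact_force: [-0.2, 0.3, 0.5]
gripper_width: 0.0568
```

Request:
{"api": "step_arm", "payload": {"force": 25, "increments": [[[0, 0, 0], [0, 0, 0], 1], [[0, 0, 0], [0, 0, 0], 1], [[0, 0, 0], [0, 0, 0], 1], [[0, 0, 0], [0, 0, 0], 1], [[0, 0, 0], [0, 0, 0], 1]]}}

```text
time_s: 10.15
tcp_pos: [0.5241, 0.2602, 0.0964]
eef_rot: [-179.9, 0.0, -73.1]
contact_force: [-9.0, -3.0, 13.1]
gripper_width: 0.0249
```

Request:
{"api": "step_arm", "payload": {"increments": [[[0, 0, -0.01], [0, 0, 0], 1], [[0, 0, -0.03], [0, 0, 0], 1], [[0, 0, -0.06], [0, 0, 0], 1], [[0, 0, -0.1], [0, 0, 0], 1], [[0, 0, -0.14], [0, 0, 0], 1], [[0, 0, -0.18], [0, 0, 0], 1], [[0, 0, -0.2], [0, 0, 0], 1], [[0, 0, -0.2], [0, 0, 0], 1], [[0, 0, -0.2], [0, 0, 0], 1]]}}

```text
time_s: 11.05
tcp_pos: [0.5242, 0.2605, 0.2952]
eef_rot: [-179.8, 0.1, -73.1]
contact_force: [0.4, 0.7, -0.2]
gripper_width: 0.0003
```

```bash
python3 look.py w8; python3 go.py .485 -.2154 .295 -76.1
```

```text
11.05 [0.5242 0.2605 0.2952] [-1.7979e+02  1.0000e-01 -7.3120e+01] 0.0003 [ 0.4  0.7 -0.2]
blue (np.float64(17.4), np.float64(192.1)) z 0.187 [0.795  0.3047] area 1424 1555
yellow (np.float64(318.8), np.float64(52.5)) z 0.119 [0.5691 0.1038] area 1109 1219
green (np.float64(319.2), np.float64(110.3)) z 0.119 [0.5529 0.1554] area 955 1038
[0.4439, 0.1753, -0.0016] [-0.0021, 0.0012, 0.0519]
```

View pics/w8.png

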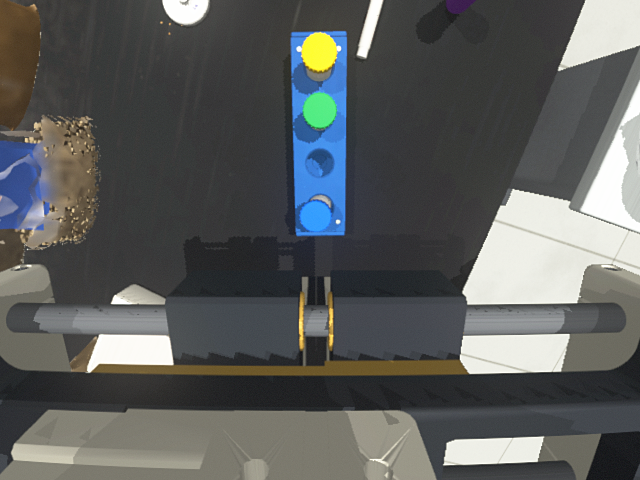

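The gripper shut fully (0.0003), so it squeezed off the blue cap, and blue is still in the rack at (316,215) in the wrist picture. I'll look closer before I retry.

```bash
python3 - <<'E'
from plant import r
import cv2
for n in("scene","side"):
    c=r.capture(n)["color"][:,:,::-1]
    c=c[180:300,170:330] if n=="scene" else c[245:415,240:440]
    k=5 if n=="scene" else 3.5
    cv2.imwrite(f"pics/{n}8.png",cv2.resize(c,None,fx=k,fy=k,interpolation=cv2.INTER_CUBIC))
c=cv2.imread("pics/w8.png")[20:245,240:400];cv2.imwrite("pics/w8z.png",cv2.resize(c,None,fx=2.6,fy=2.6,interpolation=cv2.INTER_CUBIC))
E
```

```text
(no output)
```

View pics/scene8.png

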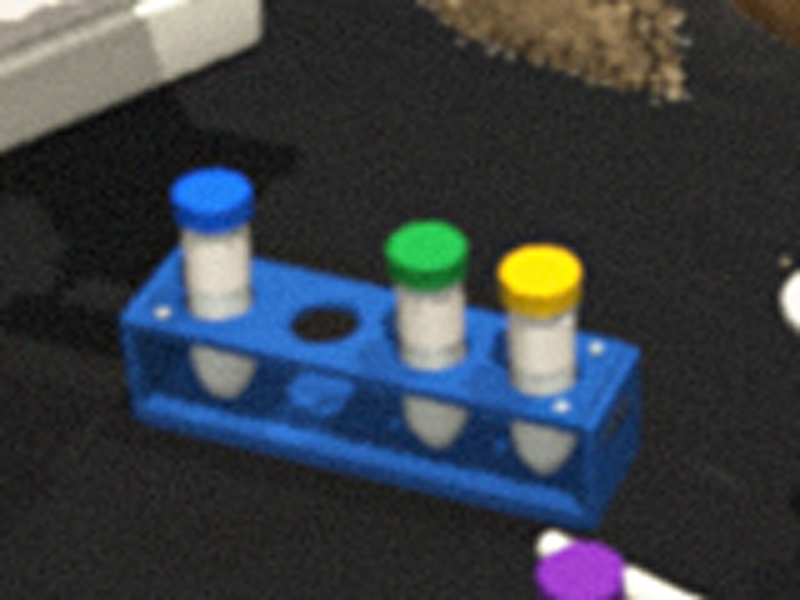

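View pics/side8.png

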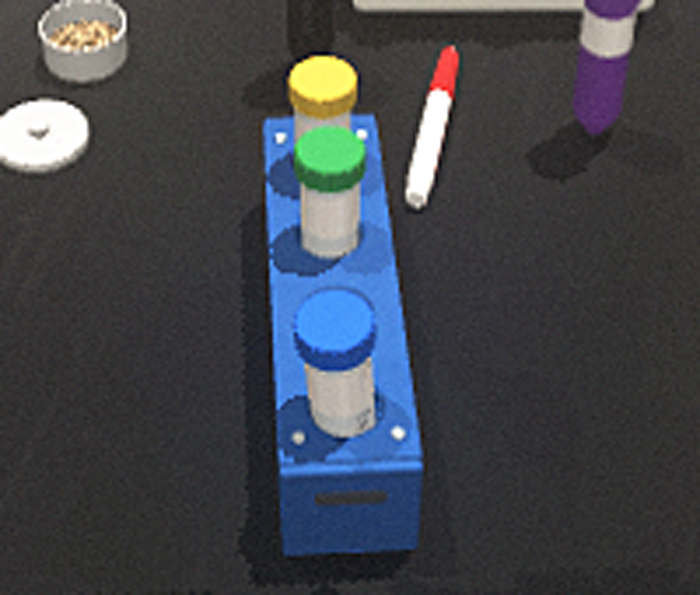

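View pics/w8z.png

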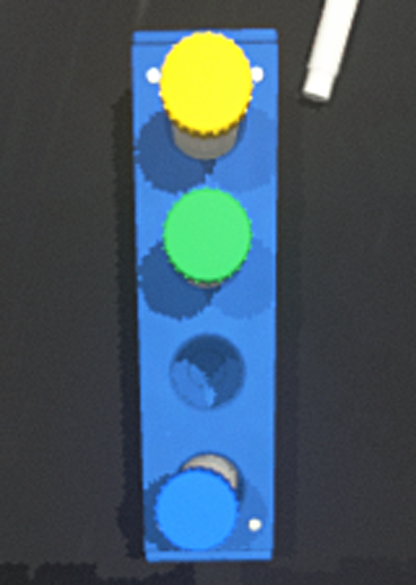

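```bash
python3 - <<'E'
from h import *; from plant import r
s=r.get_state()
c=r.capture("scene"); b=[x for x in blobs(c["color"])["blue"] if 190<x[0][0]<225 and x[1]<400]; print(b)
f=least_squares(lambda q:capbox(c,*q,.119)[0]-b[0][0],[.52,.26],diff_step=1e-4);print(f.x)
import pickle
s,c=pickle.load(open("w8.pkl","rb"));T=toolT(s)
# blue in wrist by colour of cap
m=(cv2.inRange(c["color"],(30,120,200),(90,180,255)))[190:235,290:345]
k,l,st,ce=cv2.connectedComponentsWithStats(m);i=1+np.argmax(st[1:,4]);p=ce[i]+[290,190];print(p,st[i])
f=least_squares(lambda q:capbox(c,*q,.119,T)[0]-p,[.52,.26],diff_step=1e-4);print(f.x,capbox(c,*f.x,.119,T)[1])
E
```

```text
[((np.float64(211.9), np.float64(219.3)), 200, (204, 213, 17, 14))]
[0.52793961 0.26264439]
[320.08241758 211.6953602 ] [   5    0   50   45 1638]
[0.52172194 0.25415547] 872.4740997310728
```

```bash
python3 - <<'E'
from h import *; import pickle
s,c=pickle.load(open("w8.pkl","rb"));T=toolT(s)
f=least_squares(lambda q:capbox(c,*q,.119,T)[0]-[315.8,215.5],[.52,.26],diff_step=1e-4);print(f.x,capbox(c,*f.x,.119,T)[2].min(0),capbox(c,*f.x,.119,T)[2].max(0))
E
python3 go.py .5275 .2625 .16 -73.1 .5275 .2625 .088 -73.1
```

```text
[0.52493943 0.25953771] [299.48758 198.46687] [332.0704  232.36308]
[-0.0012, -0.004, 0.1338] [-0.0011, 0.0002, -0.0005]
[-0.0012, -0.0039, 0.2058] [-0.0011, 0.0002, -0.0005]
```

Request:
{"api": "step_arm", "payload": {"force": 25, "increments": [[[0, -0.004, 0.04], [0, 0, 0], 0.35], [[0, -0.004, 0.08], [0, 0, 0], 0.35], [[0, -0.004, 0.12], [0, 0, 0], 0.35], [[0, -0.004, 0.13], [0, 0, 0], 0.35], [[0, -0.004, 0.13], [0, 0, 0], 0.35], [[0, -0.004, 0.15], [0, 0, 0], 0.35], [[0, -0.004, 0.17], [0, 0, 0], 0.35], [[0, -0.004, 0.19], [0, 0, 0], 0.35], [[0, -0.004, 0.206], [0, 0, 0], 0.35], [[0, -0.004, 0.206], [0, 0, 0], 0.35]]}}

```text
time_s: 12.25
tcp_pos: [0.5289, 0.262, 0.0892]
eef_rot: [-179.9, 0.0, -73.1]
contact_force: [-0.1, 0.2, 0.7]
gripper_width: 0.0569
```

Request:
{"api": "step_arm", "payload": {"increments": [[[0, 0, 0], [0, 0, 0], 0.6], [[0, 0, 0], [0, 0, 0], 0.7], [[0, 0, 0], [0, 0, 0], 1], [[0, 0, 0], [0, 0, 0], 1]]}}

```text
time_s: 12.65
tcp_pos: [0.5271, 0.2609, 0.0902]
eef_rot: [-180.0, 0.0, -73.1]
contact_force: [-9.5, -1.8, 10.0]
gripper_width: 0.0332
```

Request:
{"api": "step_arm", "payload": {"increments": [[[0, 0, 0], [0, 0, 0], 1], [[0, 0, 0], [0, 0, 0], 1], [[0, 0, 0], [0, 0, 0], 1]]}}

```text
time_s: 12.95
tcp_pos: [0.5271, 0.261, 0.0902]
eef_rot: [-180.0, 0.0, -73.1]
contact_force: [-9.6, -1.9, 10.0]
gripper_width: 0.0331
```

```bash
python3 look.py w9; python3 - <<'E'
from plant import r
import cv2
for n in("side",):
    c=r.capture(n)["color"][:,:,::-1]
    c=c[245:415,240:440]
    cv2.imwrite(f"pics/{n}9.png",cv2.resize(c,None,fx=3.5,fy=3.5,interpolation=cv2.INTER_CUBIC))
E
```

```text
12.95 [0.5271 0.261  0.0902] [-1.7996e+02  3.0000e-02 -7.3130e+01] 0.0331 [-9.6 -1.9 10. ]
```

View pics/side9.png

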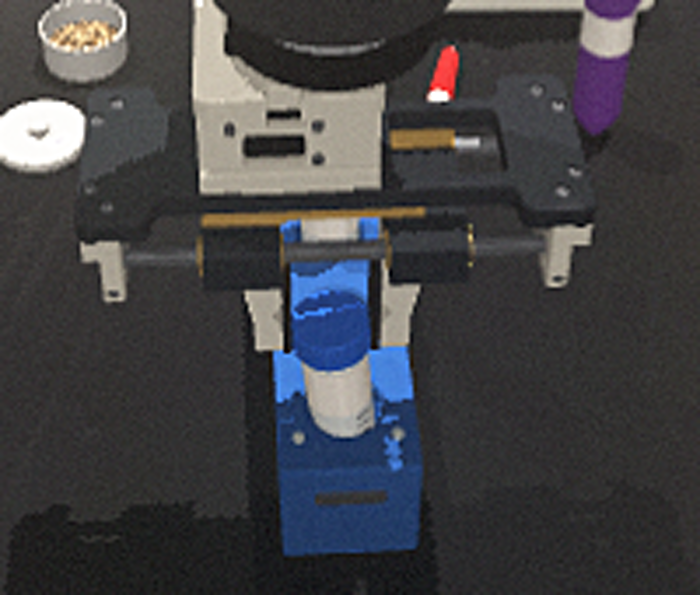

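View pics/w9.png

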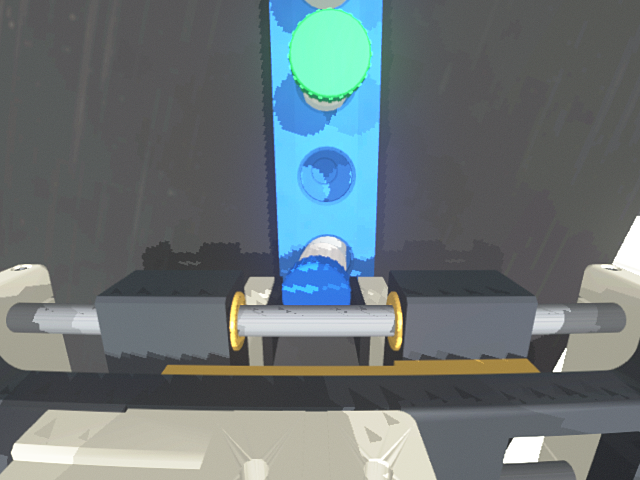

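```bash
python3 - <<'E'
from h import *; import pickle
for n,dz in(("w9",.029),("w3",.025),("w2",.025)):
    s,c=pickle.load(open(n+".pkl","rb"));T=toolT(s)
    for dx in(-.012,-.008,-.004,0,.004):
        p=T[:2,3]+T[:2,0]*dx
        h=capbox(c,*p,T[2,3]+dz,T)[2];print(n,dx,h.min(0).round(1),h.max(0).round(1))
    im=cv2.resize(c["color"][230:330,230:410,::-1],None,fx=4,fy=4,interpolation=cv2.INTER_CUBIC)
    cv2.imwrite(f"pics/{n}c.png",im)
E
```

```text
w9 -0.012 [280.2 278.4] [350.7 352.5]
w9 -0.008 [279.9 271.2] [351.  345.7]
w9 -0.004 [279.7 263.9] [351.2 338.7]
w9 0 [279.4 256.5] [351.5 331.7]
w9 0.004 [279.2 249. ] [351.7 324.5]
w3 -0.012 [280.8 275.7] [349.8 348.1]
w3 -0.008 [280.5 268.6] [350.  341.4]
w3 -0.004 [280.3 261.5] [350.2 334.6]
w3 0 [280.1 254.2] [350.4 327.6]
w3 0.004 [279.8 246.8] [350.7 320.6]
w2 -0.012 [281.  275.7] [349.9 348.1]
w2 -0.008 [280.7 268.6] [350.2 341.4]
w2 -0.004 [280.5 261.4] [350.4 334.5]
w2 0 [280.3 254.1] [350.6 327.6]
w2 0.004 [280.  246.8] [350.9 320.6]
```

View pics/w9c.png

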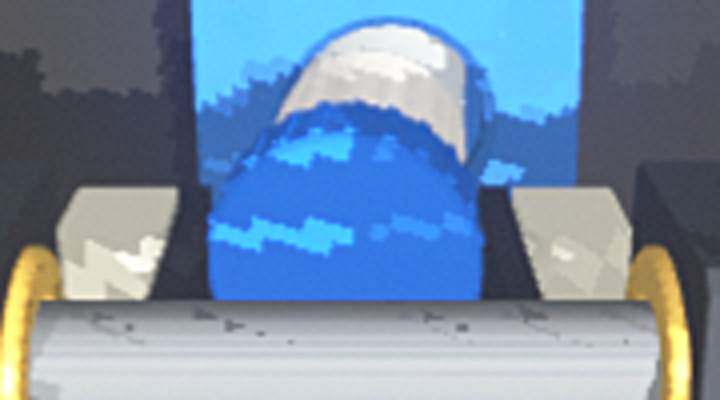

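View pics/w3c.png

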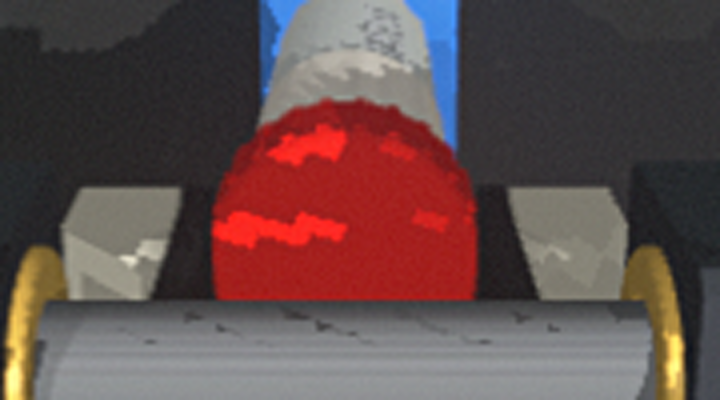

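Request:
{"api": "step_arm", "payload": {"increments": [[[0, 0.003, 0], [0, 0, 0], 1], [[0, 0.003, 0], [0, 0, 0], 1], [[0, 0.003, -0.005], [0, 0, 0], 1], [[0, 0.003, -0.015], [0, 0, 0], 1], [[0, 0.003, -0.03], [0, 0, 0], 1]]}}

```text
time_s: 13.55
tcp_pos: [0.5255, 0.2607, 0.1192]
eef_rot: [-179.9, 0.0, -73.1]
contact_force: [0.8, 0.1, -0.8]
gripper_width: 0.033
```

```bash
python3 look.py w10; python3 - <<'E'
from plant import r
import cv2
for n in("side",):
    c=r.capture(n)["color"][:,:,::-1]
    c=c[245:415,240:440]
    cv2.imwrite(f"pics/{n}10.png",cv2.resize(c,None,fx=3.5,fy=3.5,interpolation=cv2.INTER_CUBIC))
E
```

```text
13.55 [0.5255 0.2607 0.1192] [-1.7989e+02  3.0000e-02 -7.3140e+01] 0.033 [ 0.8  0.1 -0.8]
```

View pics/side10.png

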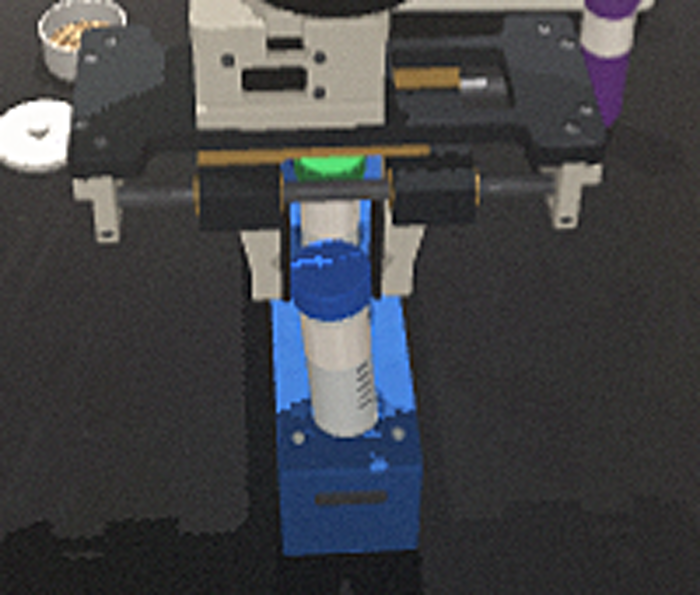

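View pics/w10.png

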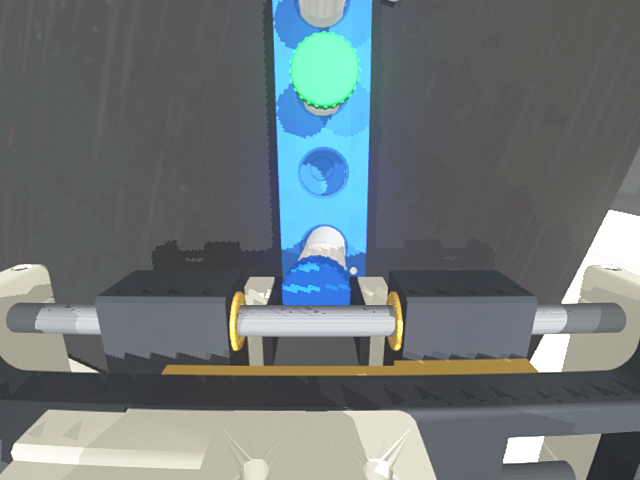

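Request:
{"api": "step_arm", "payload": {"increments": [[[0, 0, 0.015], [0, 0, 0], 1], [[0, 0, 0.027], [0, 0, 0], 1], [[0, 0, 0.03], [0, 0, 0], 1], [[0, 0, 0.03], [0, 0, 0], 0.35], [[0, 0, 0.03], [0, 0, 0], 0.35], [[0, 0, 0.03], [0, 0, 0], 0.35], [[0, 0, 0.03], [0, 0, 0], 0.35]]}}

```text
time_s: 14.35
tcp_pos: [0.5257, 0.2609, 0.0886]
eef_rot: [-179.9, 0.0, -73.1]
contact_force: [0.2, 0.4, 0.3]
gripper_width: 0.0558
```

```bash
python3 look.py w11; python3 go.py .5228 .26 .0885 -73.1;python3 - <<'E'
from plant import r
import cv2
c=r.capture("side")["color"][:,:,::-1][245:415,240:440]
cv2.imwrite(f"pics/side11.png",cv2.resize(c,None,fx=3.5,fy=3.5,interpolation=cv2.INTER_CUBIC))
E
```

```text
14.35 [0.5257 0.2609 0.0886] [-1.7986e+02  4.0000e-02 -7.3130e+01] 0.0558 [0.2 0.4 0.3]
[0.0, 0.003, 0.0002] [-0.0026, 0.0008, -0.0005]
```

View pics/w11.png

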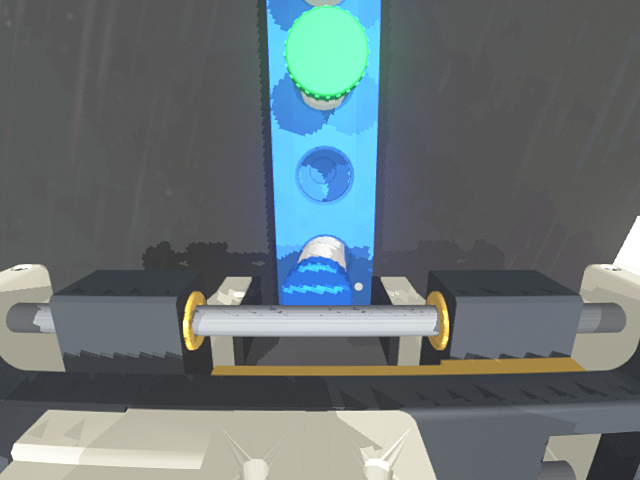

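View pics/side11.png

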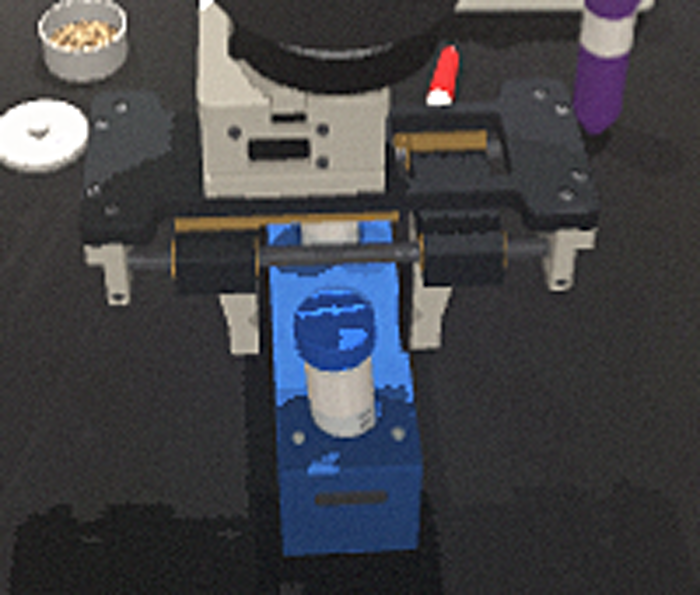

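Request:
{"api": "step_arm", "payload": {"increments": [[[0, 0.0037, 0], [-0.0026, 0.0008, 0], 0.35], [[0, 0.0037, 0], [-0.0026, 0.0008, 0], 0.35], [[0, 0.0037, 0], [-0.0026, 0.0008, 0], 0.6], [[0, 0.0037, 0], [-0.0026, 0.0008, 0], 0.7], [[0, 0.0037, 0], [-0.0026, 0.0008, 0], 1], [[0, 0.0037, 0], [-0.0026, 0.0008, 0], 1], [[0, 0.0037, 0], [-0.0026, 0.0008, 0], 1]]}}

```text
time_s: 15.15
tcp_pos: [0.5223, 0.26, 0.089]
eef_rot: [-180.0, 0.0, -73.1]
contact_force: [0.3, -0.9, 0.3]
gripper_width: 0.0332
```

Request:
{"api": "step_arm", "payload": {"increments": [[[0, 0, -0.01], [0, 0, 0], 1], [[0, 0, -0.03], [0, 0, 0], 1], [[0, 0, -0.06], [0, 0, 0], 1], [[0, 0, -0.1], [0, 0, 0], 1], [[0, 0, -0.14], [0, 0, 0], 1], [[0, 0, -0.18], [0, 0, 0], 1], [[0, 0, -0.205], [0, 0, 0], 1], [[0, 0, -0.205], [0, 0, 0], 1], [[0, 0, -0.205], [0, 0, 0], 1]]}}

```text
time_s: 16.05
tcp_pos: [0.522, 0.2599, 0.2948]
eef_rot: [-179.9, 0.1, -73.1]
contact_force: [0.2, 0.1, -1.0]
gripper_width: 0.0332
```

```bash
python3 look.py w12; python3 go.py .485 -.2154 .295 -76.1
```

```text
16.05 [0.522  0.2599 0.2948] [-1.7991e+02  7.0000e-02 -7.3130e+01] 0.0332 [ 0.2  0.1 -1. ]
blue (np.float64(15.5), np.float64(192.1)) z 0.187 [0.7937 0.3041] area 1371 1565
yellow (np.float64(316.1), np.float64(52.5)) z 0.119 [0.5691 0.1038] area 1109 1221
green (np.float64(316.7), np.float64(110.3)) z 0.119 [0.5528 0.1553] area 955 1040
[0.444, 0.1729, -0.0014] [0.0002, 0.0004, 0.0518]
```

View pics/w12.png

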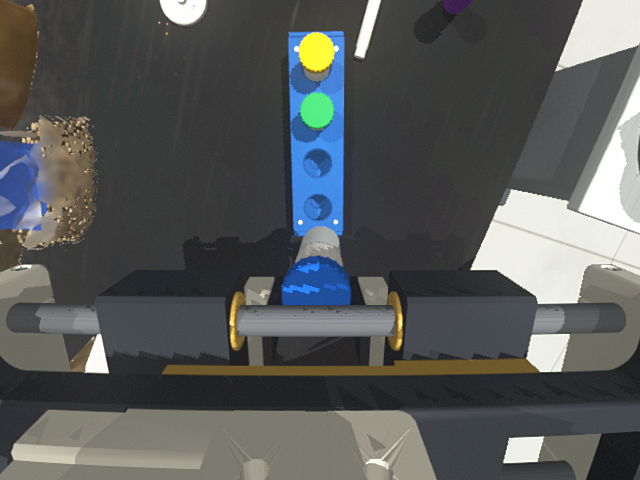

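Request:
{"api": "step_arm", "payload": {"increments": [[[0.04, 0.0156, -0.005], [0, 0, 0.02], 1], [[0.085, 0.033, -0.01], [0, 0, 0.0518], 1], [[0.13, 0.0506, -0.01], [0, 0, 0.0518], 1], [[0.175, 0.068, -0.01], [0, 0, 0.0518], 1], [[0.22, 0.0857, -0.01], [0, 0, 0.0518], 1], [[0.265, 0.1032, -0.01], [0, 0, 0.0518], 1], [[0.31, 0.1207, -0.01], [0, 0, 0.0518], 1], [[0.355, 0.138, -0.01], [0, 0, 0.0518], 1], [[0.4, 0.1558, -0.01], [0, 0, 0.0518], 1], [[0.43, 0.1675, -0.01], [0, 0, 0.0518], 1]]}}

```text
time_s: 17.1
tcp_pos: [0.4853, -0.2028, 0.3026]
eef_rot: [179.9, 0.1, -76.2]
contact_force: [1.1, 1.5, -0.4]
gripper_width: 0.0333
```

Request:
{"api": "step_arm", "payload": {"increments": [[[0.012, 0.005, 0], [0, 0, 0], 1], [[0.014, 0.0055, 0], [0, 0, 0], 1], [[0.014, 0.0055, 0], [0, 0, 0], 1]]}}

```text
time_s: 17.4
tcp_pos: [0.4844, -0.2149, 0.303]
eef_rot: [179.9, 0.1, -76.1]
contact_force: [-0.8, 0.4, -0.7]
gripper_width: 0.0334
```

```bash
python3 look.py w13; python3 go.py .485 -.2154 .210 -76.1 .485 -.2154 .176 -76.1
```

```text
17.4 [ 0.4844 -0.2149  0.303 ] [ 1.7995e+02  6.0000e-02 -7.6130e+01] 0.0334 [-0.8  0.4 -0.7]
blue (np.float64(225.8), np.float64(228.2)) z 0.187 [ 0.5647 -0.196 ] area 1201 1290
yellow (np.float64(221.4), np.float64(168.2)) z 0.187 [ 0.5778 -0.2485] area 1331 1422
green (np.float64(216.7), np.float64(102.7)) z 0.187 [ 0.5912 -0.3011] area 1445 1626
[0.0011, -0.0002, 0.0933] [0.0004, 0.0008, 0.0003]
[0.0011, -0.0002, 0.1273] [0.0004, 0.0008, 0.0003]
```

View pics/w13.png

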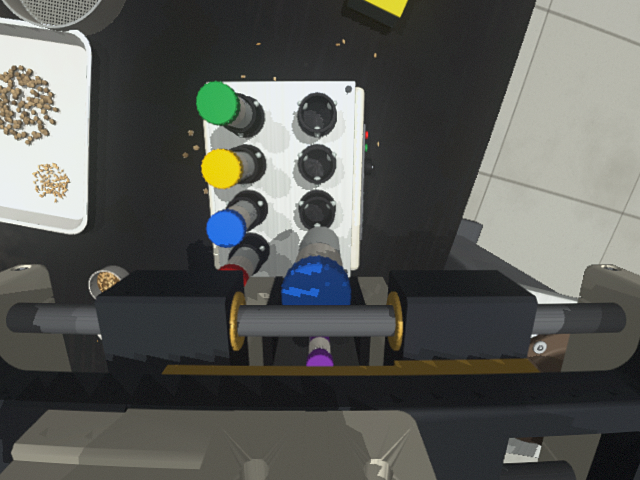

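```bash
python3 - <<'E'
from h import *; import pickle
s,c=pickle.load(open("w13.pkl","rb"));T=toolT(s)
for p in((.485,-.2154),(.498,-.2678),(.511,-.3202)): print(proj(c,[[*p,.112]],T))
E
```

```text
[[315.0246424  214.62804748]]
[[314.92987605 165.2570202 ]]
[[314.82999055 112.40507121]]
```

Request:
{"api": "step_arm", "payload": {"increments": [[[0.0011, 0, 0.03], [0, 0, 0], 1], [[0.0011, 0, 0.065], [0, 0, 0], 1], [[0.0011, 0, 0.09], [0, 0, 0], 1], [[0.0011, 0, 0.09], [0, 0, 0], 1], [[0.0011, 0, 0.105], [0, 0, 0], 1], [[0.0011, 0, 0.118], [0, 0, 0], 1], [[0.0011, 0, 0.127], [0, 0, 0], 1], [[0.0011, 0, 0.127], [0, 0, 0], 1]]}}

```text
time_s: 18.25
tcp_pos: [0.4848, -0.2157, 0.1761]
eef_rot: [180.0, 0.0, -76.1]
contact_force: [0.2, -0.1, 0.4]
gripper_width: 0.0332
```

```bash
python3 go.py .485 -.2154 .157 -76.1
```

```text
[-0.0002, -0.0003, 0.0191] [0.0007, 0.0009, 0.0005]
```

Request:
{"api": "step_arm", "payload": {"increments": [[[0, 0, 0.006], [0, 0, 0.05], 1], [[0, 0, 0.009], [0, 0, 0.1], 1], [[0, 0, 0.012], [0, 0, 0.05], 1], [[0, 0, 0.015], [0, 0, -0.05], 1], [[0, 0, 0.017], [0, 0, -0.1], 1], [[0, 0, 0.019], [0, 0, 0], 1], [[0, 0, 0.021], [0, 0, 0.05], 1], [[0, 0, 0.022], [0, 0, 0], 1], [[0, 0, 0.022], [0, 0, 0], 1]]}}

```text
time_s: 19.15
tcp_pos: [0.4863, -0.2167, 0.1568]
eef_rot: [-179.8, -0.1, -76.0]
contact_force: [0.6, 0.7, 4.5]
gripper_width: 0.0332
```

Request:
{"api": "step_arm", "payload": {"increments": [[[0, 0, 0.002], [0, 0, -0.05], 1], [[0, 0, 0.003], [0, 0, 0.05], 1], [[0, 0, 0.003], [0, 0, 0], 1]]}}

```text
time_s: 19.45
tcp_pos: [0.4879, -0.2177, 0.1564]
eef_rot: [-179.7, -0.3, -76.2]
contact_force: [-2.2, 0.1, 19.3]
gripper_width: 0.0334
```

Request:
{"api": "step_arm", "payload": {"increments": [[[0, 0, -0.005], [0, 0, 0], 1], [[0, 0, -0.005], [0, 0, 0], 0.35], [[0, 0, -0.005], [0, 0, 0], 0.35], [[0, 0, -0.005], [0, 0, 0], 0.35], [[0, 0, -0.025], [0, 0, 0], 0.35], [[0, 0, -0.06], [0, 0, 0], 0.35], [[0, 0, -0.1], [0, 0, 0], 0.35], [[0, 0, -0.12], [0, 0, 0], 0.35], [[0, 0, -0.12], [0, 0, 0], 0.35], [[0, 0, -0.12], [0, 0, 0], 0.35]]}}

```text
time_s: 20.45
tcp_pos: [0.4849, -0.216, 0.2716]
eef_rot: [-180.0, 0.0, -76.1]
contact_force: [-0.9, 0.5, -1.3]
gripper_width: 0.0572
```

```bash
python3 look.py w14; python3 go.py .5705 .1048 .165 -73.1
```

```text
20.45 [ 0.4849 -0.216   0.2716] [-1.7996e+02  3.0000e-02 -7.6110e+01] 0.0572 [-0.9  0.5 -1.3]
red (np.float64(316.1), np.float64(293.0)) z 0.119 [ 0.4653 -0.1386] area 897 914
blue (np.float64(216.7), np.float64(238.0)) z 0.187 [ 0.5646 -0.196 ] area 1488 1594
blue (np.float64(314.9), np.float64(238.1)) z 0.187 [ 0.4854 -0.2157] area 1421 1527
yellow (np.float64(211.2), np.float64(171.8)) z 0.187 [ 0.5778 -0.2485] area 1673 1777
green (np.float64(205.4), np.float64(98.6)) z 0.187 [ 0.5914 -0.3012] area 1833 2059
[-0.2906, -0.1606, 0.1061] [0.0007, 0.0011, -0.0525]
```

View pics/w14.png

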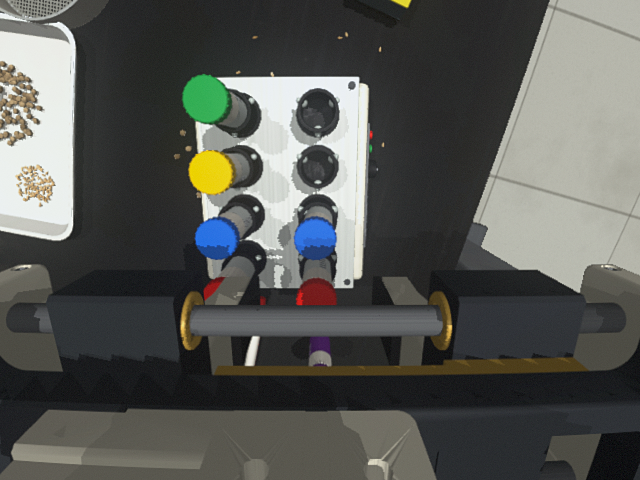

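Request:
{"api": "step_arm", "payload": {"increments": [[[-0.04, -0.022, 0], [0, 0, -0.0525], 0.35], [[-0.08, -0.044, 0], [0, 0, -0.0525], 0.35], [[-0.12, -0.066, 0], [0, 0, -0.0525], 0.35], [[-0.16, -0.088, 0.01], [0, 0, -0.0525], 0.35], [[-0.2, -0.11, 0.03], [0, 0, -0.0525], 0.35], [[-0.24, -0.1325, 0.055], [0, 0, -0.0525], 0.35], [[-0.275, -0.152, 0.08], [0, 0, -0.0525], 0.35], [[-0.2906, -0.1606, 0.1], [0, 0, -0.0525], 0.35], [[-0.2906, -0.1606, 0.106], [0, 0, -0.0525], 0.35], [[-0.2906, -0.1606, 0.106], [0, 0, -0.0525], 0.35]]}}

```text
time_s: 21.5
tcp_pos: [0.5698, 0.1041, 0.1636]
eef_rot: [179.8, -0.0, -73.0]
contact_force: [-0.4, -0.4, 0.4]
gripper_width: 0.057
```

```bash
python3 look.py w15; python3 go.py .5705 .1048 .0885 -73.1
```

```text
21.5 [0.5698 0.1041 0.1636] [ 1.7976e+02 -4.0000e-02 -7.3040e+01] 0.057 [-0.4 -0.4  0.4]
blue (np.float64(315.1), np.float64(248.0)) z 0.187 [0.5767 0.0824] area 3279 4216
yellow (np.float64(316.1), np.float64(251.2)) z 0.119 [0.5694 0.1034] area 1903 2076
[-0.001, -0.0005, 0.0766] [0.0019, -0.0005, 0.0003]
```

View pics/w15.png

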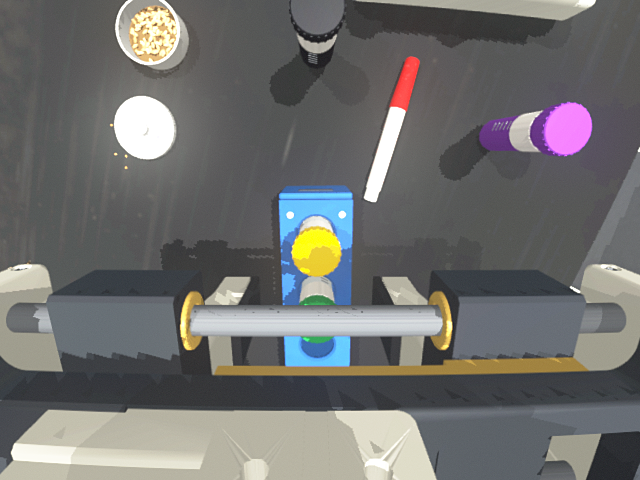

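Request:
{"api": "step_arm", "payload": {"increments": [[[-0.0007, -0.0005, 0.01], [0, 0, 0], 0.35], [[-0.0007, -0.0005, 0.03], [0, 0, 0], 0.35], [[-0.0007, -0.0005, 0.05], [0, 0, 0], 0.35], [[-0.0007, -0.0005, 0.07], [0, 0, 0], 0.35], [[-0.0007, -0.0005, 0.0755], [0, 0, 0], 0.35], [[-0.0007, -0.0005, 0.0755], [0, 0, 0], 0.35], [[-0.0007, -0.0005, 0.0755], [0, 0, 0], 0.6], [[-0.0007, -0.0005, 0.0755], [0, 0, 0], 0.7], [[-0.0007, -0.0005, 0.0755], [0, 0, 0], 1], [[-0.0007, -0.0005, 0.0755], [0, 0, 0], 1]]}}

```text
time_s: 22.55
tcp_pos: [0.5718, 0.1055, 0.0912]
eef_rot: [-179.9, 0.0, -73.1]
contact_force: [0.6, 0.5, 2.3]
gripper_width: 0.0332
```

Request:
{"api": "step_arm", "payload": {"increments": [[[0, 0, 0], [0, 0, 0], 1], [[0, 0, 0], [0, 0, 0], 1]]}}

```text
time_s: 22.75
tcp_pos: [0.5719, 0.1055, 0.0911]
eef_rot: [-179.9, 0.0, -73.1]
contact_force: [-0.6, 0.1, 4.7]
gripper_width: 0.0334
```

Request:
{"api": "step_arm", "payload": {"increments": [[[0, 0.0005, -0.01], [0, 0, 0], 1], [[0, 0.0005, -0.03], [0, 0, 0], 1], [[0, 0.0005, -0.06], [0, 0, 0], 1], [[0, 0, -0.1], [0, 0, 0], 1], [[0, 0, -0.14], [0, 0, 0], 1], [[0, 0, -0.18], [0, 0, 0], 1], [[0, 0, -0.215], [0, 0, 0], 1], [[0, 0, -0.215], [0, 0, 0], 1], [[0, 0, -0.215], [0, 0, 0], 1]]}}

```text
time_s: 23.65
tcp_pos: [0.5712, 0.1054, 0.3065]
eef_rot: [-179.9, 0.1, -73.1]
contact_force: [0.6, -0.2, -0.2]
gripper_width: 0.0333
```

```bash
python3 look.py w16; python3 go.py .498 -.2678 .305 -76.1
```

```text
23.65 [0.5712 0.1054 0.3065] [-1.7988e+02  6.0000e-02 -7.3090e+01] 0.0333 [ 0.6 -0.2 -0.2]
[0.3358, 0.1781, -0.0001] [0.0002, 0.0008, 0.0525]
```

View pics/w16.png

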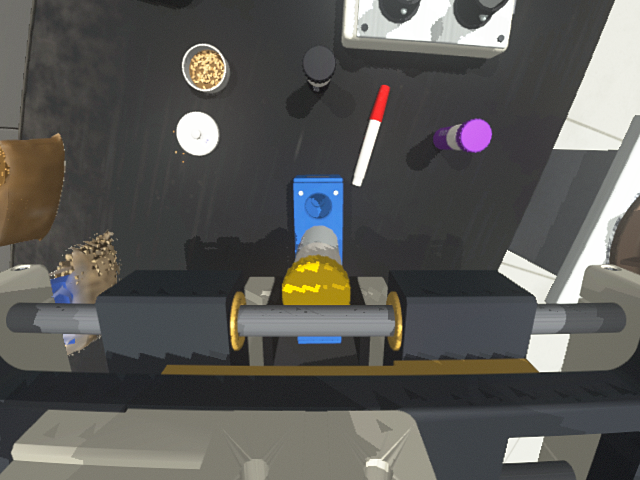

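Request:
{"api": "step_arm", "payload": {"increments": [[[0.035, 0.0186, 0], [0, 0, 0.0525], 1], [[0.075, 0.04, 0], [0, 0, 0.0525], 1], [[0.115, 0.061, 0], [0, 0, 0.0525], 1], [[0.155, 0.0822, 0], [0, 0, 0.0525], 1], [[0.195, 0.1034, 0], [0, 0, 0.0525], 1], [[0.235, 0.1246, 0], [0, 0, 0.0525], 1], [[0.275, 0.146, 0], [0, 0, 0.0525], 1], [[0.315, 0.167, 0], [0, 0, 0.0525], 1], [[0.3358, 0.1781, 0], [0, 0, 0.0525], 1], [[0.3358, 0.1781, 0], [0, 0, 0.0525], 1]]}}

```text
time_s: 24.7
tcp_pos: [0.4969, -0.2702, 0.3034]
eef_rot: [179.8, 0.1, -76.3]
contact_force: [0.4, -0.4, -1.5]
gripper_width: 0.0334
```

Request:
{"api": "step_arm", "payload": {"increments": [[[0, 0, 0.02], [0, 0, 0], 1], [[0, 0, 0.02], [0, 0, 0], 1]]}}

```text
time_s: 24.9
tcp_pos: [0.4969, -0.2668, 0.2818]
eef_rot: [179.7, 0.2, -76.1]
contact_force: [-0.4, 0.7, -1.9]
gripper_width: 0.0335
```

```bash
python3 look.py w17; python3 go.py .498 -.2678 .212 -76.1 .498 -.2678 .177 -76.1
```

```text
24.9 [ 0.4969 -0.2668  0.2818] [179.74   0.23 -76.13] 0.0335 [-0.4  0.7 -1.9]
red (np.float64(314.9), np.float64(348.1)) z 0.119 [ 0.4595 -0.1153] area 907 794
yellow (np.float64(218.4), np.float64(232.8)) z 0.187 [ 0.5776 -0.2483] area 1410 1494
green (np.float64(212.8), np.float64(168.4)) z 0.187 [ 0.5911 -0.3008] area 1486 1664
[0.001, -0.0005, 0.0714] [0.0033, 0.0024, 0.0002]
[0.0011, -0.0006, 0.1064] [0.0033, 0.0024, 0.0002]
```

View pics/w17.png

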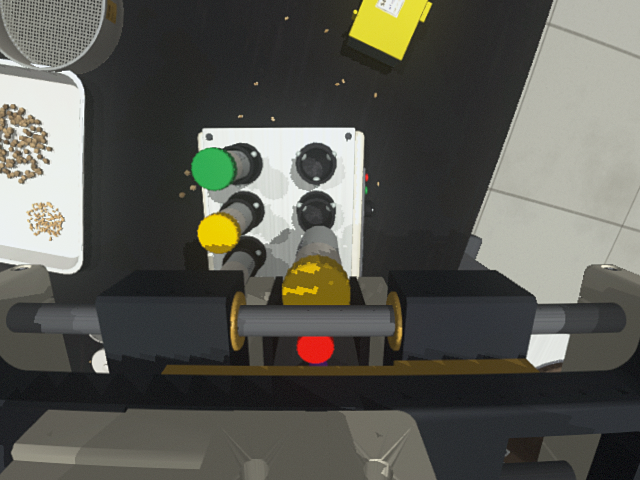

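Request:
{"api": "step_arm", "payload": {"increments": [[[0.001, -0.0006, 0.03], [0.0033, 0.0024, 0], 1], [[0.001, -0.0006, 0.06], [0.0033, 0.0024, 0], 1], [[0.001, -0.0006, 0.07], [0.0033, 0.0024, 0], 1], [[0.001, -0.0006, 0.07], [0.0033, 0.0024, 0], 1], [[0.001, -0.0006, 0.085], [0.0033, 0.0024, 0], 1], [[0.001, -0.0006, 0.1], [0.0033, 0.0024, 0], 1], [[0.001, -0.0006, 0.106], [0.0033, 0.0024, 0], 1], [[0.001, -0.0006, 0.106], [0.0033, 0.0024, 0], 1]]}}

```text
time_s: 25.75
tcp_pos: [0.4998, -0.2686, 0.1799]
eef_rot: [-179.8, -0.1, -76.1]
contact_force: [-0.2, 0.3, -0.1]
gripper_width: 0.033
```

```bash
python3 go.py .498 -.2678 .159 -76.1
```

```text
[-0.0012, 0.0016, 0.0209] [-0.0036, -0.0024, 0.0005]
```

Request:
{"api": "step_arm", "payload": {"increments": [[[-0.001, 0.0014, 0.006], [-0.0036, -0.0024, 0.05], 1], [[-0.001, 0.0014, 0.009], [-0.0036, -0.0024, 0.1], 1], [[-0.001, 0.0014, 0.012], [-0.0036, -0.0024, 0.05], 1], [[-0.001, 0.0014, 0.015], [-0.0036, -0.0024, -0.05], 1], [[-0.001, 0.0014, 0.018], [-0.0036, -0.0024, -0.1], 1], [[-0.001, 0.0014, 0.02], [-0.0036, -0.0024, 0], 1], [[-0.001, 0.0014, 0.022], [-0.0036, -0.0024, 0.05], 1], [[-0.001, 0.0014, 0.024], [-0.0036, -0.0024, 0], 1], [[-0.001, 0.0014, 0.024], [-0.0036, -0.0024, 0], 1]]}}

```text
time_s: 26.65
tcp_pos: [0.5, -0.2692, 0.159]
eef_rot: [-179.8, -0.2, -75.9]
contact_force: [-2.0, 0.0, 8.6]
gripper_width: 0.033
```

Request:
{"api": "step_arm", "payload": {"increments": [[[0, 0, 0.002], [0, 0, -0.05], 1], [[0, 0, 0.0025], [0, 0, 0.05], 1], [[0, 0, 0.0025], [0, 0, 0], 1]]}}

```text
time_s: 26.95
tcp_pos: [0.5011, -0.2701, 0.1587]
eef_rot: [-179.7, -0.4, -76.2]
contact_force: [-2.9, -0.5, 20.2]
gripper_width: 0.0335
```

On the floor, so I'll release and go up.

Request:
{"api": "step_arm", "payload": {"increments": [[[0, 0, -0.005], [0, 0, 0], 1], [[0, 0, -0.005], [0, 0, 0], 0.35], [[0, 0, -0.005], [0, 0, 0], 0.35], [[0, 0, -0.005], [0, 0, 0], 0.35], [[0, 0, -0.025], [0, 0, 0], 0.35], [[0, 0, -0.06], [0, 0, 0], 0.35], [[0, 0, -0.1], [0, 0, 0], 0.35], [[0, 0, -0.12], [0, 0, 0], 0.35], [[0, 0, -0.12], [0, 0, 0], 0.35], [[0, 0, -0.12], [0, 0, 0], 0.35]]}}

```text
time_s: 27.95
tcp_pos: [0.4979, -0.2678, 0.2726]
eef_rot: [-180.0, 0.0, -76.1]
contact_force: [-0.4, 0.3, -0.5]
gripper_width: 0.0571
```

```bash
python3 look.py w18; python3 go.py .5544 .1565 .165 -73.1
```

```text
27.95 [ 0.4979 -0.2678  0.2726] [-1.7998e+02  3.0000e-02 -7.6110e+01] 0.0571 [-0.4  0.3 -0.5]
red (np.float64(316.3), np.float64(351.2)) z 0.119 [ 0.4604 -0.1192] area 1047 836
red (np.float64(316.3), np.float64(351.2)) z 0.187 [ 0.4713 -0.1627] area 1047 1308
blue (np.float64(315.3), np.float64(292.2)) z 0.119 [ 0.4793 -0.1907] area 924 910
yellow (np.float64(313.8), np.float64(235.5)) z 0.187 [ 0.4998 -0.2692] area 1422 1520
yellow (np.float64(217.2), np.float64(237.0)) z 0.187 [ 0.5776 -0.2484] area 1496 1584
green (np.float64(211.4), np.float64(170.9)) z 0.187 [ 0.5911 -0.3009] area 1590 1767
[-0.398, -0.1572, 0.1071] [0.001, 0.0013, -0.0525]
```

View pics/w18.png

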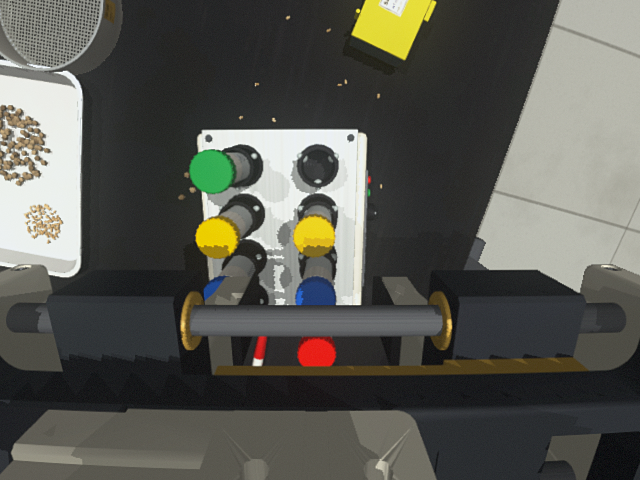

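Request:
{"api": "step_arm", "payload": {"increments": [[[-0.04, -0.0158, 0], [0, 0, -0.0525], 0.35], [[-0.085, -0.0336, 0], [0, 0, -0.0525], 0.35], [[-0.13, -0.0513, 0], [0, 0, -0.0525], 0.35], [[-0.175, -0.069, 0], [0, 0, -0.0525], 0.35], [[-0.22, -0.087, 0], [0, 0, -0.0525], 0.35], [[-0.265, -0.1047, 0.02], [0, 0, -0.0525], 0.35], [[-0.31, -0.1224, 0.045], [0, 0, -0.0525], 0.35], [[-0.355, -0.14, 0.075], [0, 0, -0.0525], 0.35], [[-0.39, -0.154, 0.1], [0, 0, -0.0525], 0.35], [[-0.398, -0.1572, 0.107], [0, 0, -0.0525], 0.35]]}}

```text
time_s: 29.0
tcp_pos: [0.5532, 0.1584, 0.1616]
eef_rot: [179.7, -0.0, -73.0]
contact_force: [0.1, -0.4, 0.2]
gripper_width: 0.057
```

Request:
{"api": "step_arm", "payload": {"increments": [[[0, 0, 0], [0, 0, 0], 0.35], [[0, 0, 0], [0, 0, 0], 0.35]]}}

```text
time_s: 29.2
tcp_pos: [0.5545, 0.1557, 0.1652]
eef_rot: [179.9, -0.0, -73.0]
contact_force: [0.3, -0.8, 0.6]
gripper_width: 0.0572
```

```bash
python3 look.py w19; python3 go.py .5544 .1565 .0885 -73.1
```

```text
29.2 [0.5545 0.1557 0.1652] [ 1.7989e+02 -4.0000e-02 -7.3040e+01] 0.0572 [ 0.3 -0.8  0.6]
blue (np.float64(315.9), np.float64(258.0)) z 0.187 [0.5593 0.1394] area 3780 4090
green (np.float64(317.5), np.float64(251.0)) z 0.119 [0.5532 0.155 ] area 1861 2049
[-0.0012, 0.0002, 0.0775] [0.0003, -0.0002, 0.0001]
```

View pics/w19.png

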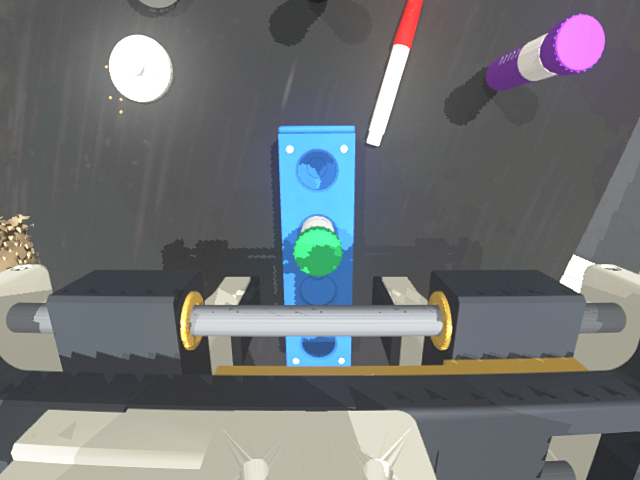

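Request:
{"api": "step_arm", "payload": {"increments": [[[-0.0005, 0.0002, 0.01], [0, 0, 0], 0.35], [[-0.0005, 0.0002, 0.03], [0, 0, 0], 0.35], [[-0.0005, 0.0002, 0.05], [0, 0, 0], 0.35], [[-0.0005, 0.0002, 0.07], [0, 0, 0], 0.35], [[-0.0005, 0.0002, 0.0775], [0, 0, 0], 0.35], [[-0.0005, 0.0002, 0.0775], [0, 0, 0], 0.35], [[-0.0005, 0.0002, 0.0775], [0, 0, 0], 0.6], [[-0.0005, 0.0002, 0.0775], [0, 0, 0], 0.7], [[-0.0005, 0.0002, 0.0775], [0, 0, 0], 1], [[-0.0005, 0.0002, 0.0775], [0, 0, 0], 1]]}}

```text
time_s: 30.25
tcp_pos: [0.555, 0.1568, 0.0892]
eef_rot: [-179.9, 0.0, -73.1]
contact_force: [-0.4, -0.3, 1.9]
gripper_width: 0.0331
```

Request:
{"api": "step_arm", "payload": {"increments": [[[0, 0, 0], [0, 0, 0], 1], [[0, 0, 0], [0, 0, 0], 1]]}}

```text
time_s: 30.45
tcp_pos: [0.5551, 0.1568, 0.0891]
eef_rot: [-179.9, 0.0, -73.1]
contact_force: [0.3, -1.5, 5.6]
gripper_width: 0.0335
```

Request:
{"api": "step_arm", "payload": {"increments": [[[0, 0, -0.01], [0, 0, 0], 1], [[0, 0, -0.03], [0, 0, 0], 1], [[0, 0, -0.06], [0, 0, 0], 1], [[0, 0, -0.1], [0, 0, 0], 1], [[0, 0, -0.14], [0, 0, 0], 1], [[0, 0, -0.18], [0, 0, 0], 1], [[0, 0, -0.217], [0, 0, 0], 1], [[0, 0, -0.217], [0, 0, 0], 1], [[0, 0, -0.217], [0, 0, 0], 1]]}}

```text
time_s: 31.35
tcp_pos: [0.5545, 0.1567, 0.3064]
eef_rot: [-179.9, 0.1, -73.1]
contact_force: [-0.3, 0.0, -1.3]
gripper_width: 0.0332
```

```bash
python3 look.py w20; python3 go.py .511 -.3202 .305 -76.1
```

```text
31.35 [0.5545 0.1567 0.3064] [-1.799e+02  7.000e-02 -7.309e+01] 0.0332 [-0.3  0.  -1.3]
blue (np.float64(28.7), np.float64(249.6)) z 0.119 [0.8737 0.2974] area 950 870
[0.4436, 0.1798, -0.0002] [0.0006, 0.0007, 0.0525]
```

View pics/w20.png

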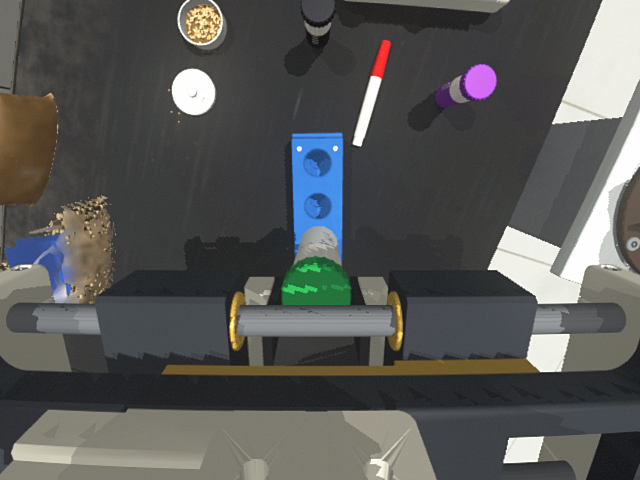

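Request:
{"api": "step_arm", "payload": {"increments": [[[0.04, 0.0162, 0], [0, 0, 0.0525], 1], [[0.085, 0.0345, 0], [0, 0, 0.0525], 1], [[0.13, 0.0527, 0], [0, 0, 0.0525], 1], [[0.175, 0.071, 0], [0, 0, 0.0525], 1], [[0.22, 0.0892, 0], [0, 0, 0.0525], 1], [[0.265, 0.1074, 0], [0, 0, 0.0525], 1], [[0.31, 0.1256, 0], [0, 0, 0.0525], 1], [[0.355, 0.1439, 0], [0, 0, 0.0525], 1], [[0.4, 0.1621, 0], [0, 0, 0.0525], 1], [[0.43, 0.1743, 0], [0, 0, 0.0525], 1]]}}

```text
time_s: 32.4
tcp_pos: [0.5114, -0.3081, 0.3034]
eef_rot: [179.8, 0.1, -76.2]
contact_force: [-0.6, 0.8, -2.0]
gripper_width: 0.0337
```

Request:
{"api": "step_arm", "payload": {"increments": [[[0.012, 0.005, 0.01], [0, 0, 0], 1], [[0.014, 0.0055, 0.02], [0, 0, 0], 1], [[0.014, 0.0055, 0.02], [0, 0, 0], 1], [[0.014, 0.0055, 0.02], [0, 0, 0], 1]]}}

```text
time_s: 32.8
tcp_pos: [0.5109, -0.3194, 0.2846]
eef_rot: [179.9, 0.1, -76.0]
contact_force: [0.3, -0.0, -0.0]
gripper_width: 0.0335
```

```bash
python3 look.py w21; python3 go.py .511 -.3202 .21 -76.1  .511 -.3202 .176 -76.1
```

```text
32.8 [ 0.5109 -0.3194  0.2846] [ 1.7993e+02  6.0000e-02 -7.6040e+01] 0.0335 [ 0.3 -0.  -0. ]
blue (np.float64(315.2), np.float64(347.5)) z 0.119 [ 0.4734 -0.1677] area 826 784
green (np.float64(220.9), np.float64(232.6)) z 0.187 [ 0.5906 -0.3007] area 1314 1460
[0.0007, 0.0004, 0.0754] [0.0001, 0.0003, 0.0015]
[0.0007, 0.0004, 0.1094] [0.0001, 0.0003, 0.0015]
```

View pics/w21.png

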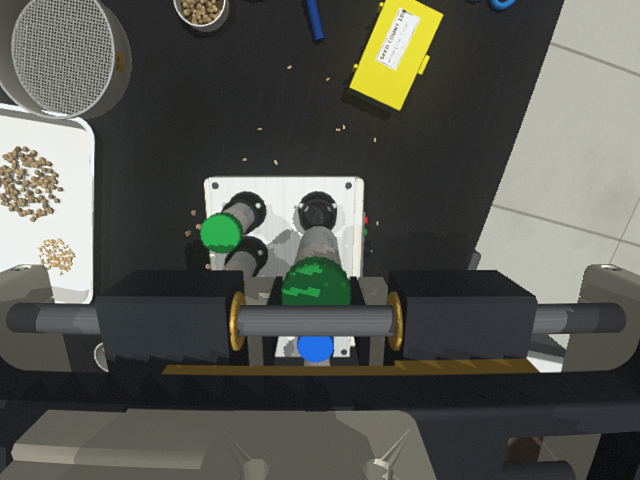

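Request:
{"api": "step_arm", "payload": {"increments": [[[0.0007, 0.0004, 0.03], [0, 0, 0], 1], [[0.0007, 0.0004, 0.06], [0, 0, 0], 1], [[0.0007, 0.0004, 0.075], [0, 0, 0], 1], [[0.0007, 0.0004, 0.075], [0, 0, 0], 1], [[0.0007, 0.0004, 0.088], [0, 0, 0], 1], [[0.0007, 0.0004, 0.1], [0, 0, 0], 1], [[0.0007, 0.0004, 0.109], [0, 0, 0], 1], [[0.0007, 0.0004, 0.109], [0, 0, 0], 1]]}}

```text
time_s: 33.65
tcp_pos: [0.51, -0.3208, 0.1748]
eef_rot: [179.9, 0.1, -76.1]
contact_force: [0.2, -0.8, -1.1]
gripper_width: 0.0334
```

```bash
python3 go.py .511 -.3202 .157 -76.1
```

```text
[-0.0004, -0.0011, 0.0178] [0.0016, 0.0016, -0.0]
```

Request:
{"api": "step_arm", "payload": {"increments": [[[0, -0.0008, 0.006], [0, 0, 0.05], 1], [[0, -0.0008, 0.009], [0, 0, 0.1], 1], [[0, -0.0008, 0.012], [0, 0, 0.05], 1], [[0, -0.0008, 0.015], [0, 0, -0.05], 1], [[0, -0.0008, 0.017], [0, 0, -0.1], 1], [[0, -0.0008, 0.019], [0, 0, 0], 1], [[0, -0.0008, 0.021], [0, 0, 0.05], 1], [[0, -0.0008, 0.022], [0, 0, 0], 1], [[0, -0.0008, 0.022], [0, 0, 0], 1]]}}

```text
time_s: 34.55
tcp_pos: [0.5129, -0.3223, 0.157]
eef_rot: [-179.8, -0.2, -76.0]
contact_force: [-1.2, -0.3, 9.8]
gripper_width: 0.0335
```

Request:
{"api": "step_arm", "payload": {"increments": [[[0, 0, 0.002], [0, 0, -0.05], 1], [[0, 0, 0.003], [0, 0, 0.05], 1], [[0, 0, 0.003], [0, 0, 0], 1]]}}

```text
time_s: 34.85
tcp_pos: [0.514, -0.3235, 0.1565]
eef_rot: [-179.7, -0.4, -76.2]
contact_force: [-2.6, -1.6, 20.5]
gripper_width: 0.0336
```

Request:
{"api": "step_arm", "payload": {"increments": [[[0, 0, -0.005], [0, 0, 0], 1], [[0, 0, -0.005], [0, 0, 0], 0.35], [[0, 0, -0.005], [0, 0, 0], 0.35], [[0, 0, -0.005], [0, 0, 0], 0.35], [[0, 0, -0.025], [0, 0, 0], 0.35], [[0, 0, -0.06], [0, 0, 0], 0.35], [[0, 0, -0.1], [0, 0, 0], 0.35], [[0, 0, -0.12], [0, 0, 0], 0.35], [[0, 0, -0.12], [0, 0, 0], 0.35], [[0, 0, -0.12], [0, 0, 0], 0.35]]}}

```text
time_s: 35.85
tcp_pos: [0.5114, -0.3209, 0.271]
eef_rot: [-180.0, 0.0, -76.1]
contact_force: [0.0, 0.5, -1.0]
gripper_width: 0.0568
```

Request:
{"api": "step_arm", "payload": {"increments": [[[-0.04, 0, -0.02], [0, 0, 0], 0.35], [[-0.08, 0, -0.04], [0, 0, 0], 0.35], [[-0.12, 0, -0.06], [0, 0, 0], 0.35], [[-0.16, 0, -0.06], [0, 0, 0], 0.35], [[-0.2, 0, -0.06], [0, 0, 0], 0.35], [[-0.24, 0, -0.06], [0, 0, 0], 0.35], [[-0.28, 0, -0.06], [0, 0, 0], 0.35], [[-0.3, 0, -0.06], [0, 0, 0], 0.35], [[-0.3, 0, -0.06], [0, 0, 0], 0.35], [[-0.3, 0, -0.06], [0, 0, 0], 0.35]]}}

```text
time_s: 36.85
tcp_pos: [0.439, -0.0296, 0.3304]
eef_rot: [179.9, 0.0, -76.0]
contact_force: [-0.4, -0.5, -0.0]
gripper_width: 0.057
```

```bash
python3 look.py w22; python3 - <<'E'
from h import *; from plant import r
for n in("scene","side"):
    c=r.capture(n)
    for k,v in blobs(c["color"]).items():
        for ce,ar,bb in v:
            if n=="scene" and ce[0]>320 and ar<400:
                f=least_squares(lambda q:capbox(c,*q,.187)[0]-ce,[.5,-.2],diff_step=1e-4);print(k,ce,ar,round(capbox(c,*f.x,.187)[1]),f.x.round(4))
    c=c["color"][:,:,::-1]
    c=c[230:380,310:510] if n=="scene" else c[120:270,310:510]
    cv2.imwrite(f"pics/{n}22.png",cv2.resize(c,None,fx=4,fy=4,interpolation=cv2.INTER_CUBIC))
E
```

```text
36.85 [ 0.439  -0.0296  0.3304] [ 1.7991e+02  1.0000e-02 -7.6010e+01] 0.057 [-0.4 -0.5 -0. ]
red (np.float64(224.9), np.float64(73.6)) z 0.187 [ 0.5515 -0.1437] area 1351 1447
red (np.float64(316.3), np.float64(73.0)) z 0.187 [ 0.4714 -0.1635] area 1309 1395
red (np.float64(372.0), np.float64(259.9)) 276 271 [ 0.5532 -0.1437]
red (np.float64(357.3), np.float64(286.1)) 315 310 [ 0.4737 -0.1611]
red (np.float64(320.2), np.float64(308.6)) 168 347 [ 0.3867 -0.1409]
blue (np.float64(399.2), np.float64(266.7)) 295 281 [ 0.5672 -0.1952]
blue (np.float64(386.6), np.float64(293.7)) 307 322 [ 0.4884 -0.2136]
blue (np.float64(567.4), np.float64(413.9)) 379 576 [ 0.4278 -0.5487]
yellow (np.float64(427.5), np.float64(274.5)) 287 293 [ 0.5796 -0.2482]
yellow (np.float64(417.9), np.float64(302.5)) 305 337 [ 0.5022 -0.2689]
green (np.float64(456.4), np.float64(282.3)) 284 307 [ 0.5922 -0.3005]
green (np.float64(448.5), np.float64(311.6)) 315 353 [ 0.5141 -0.3217]
```

View pics/w22.png

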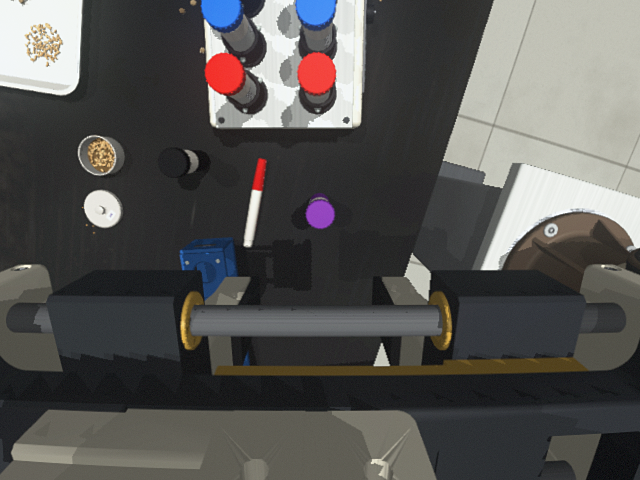

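View pics/scene22.png

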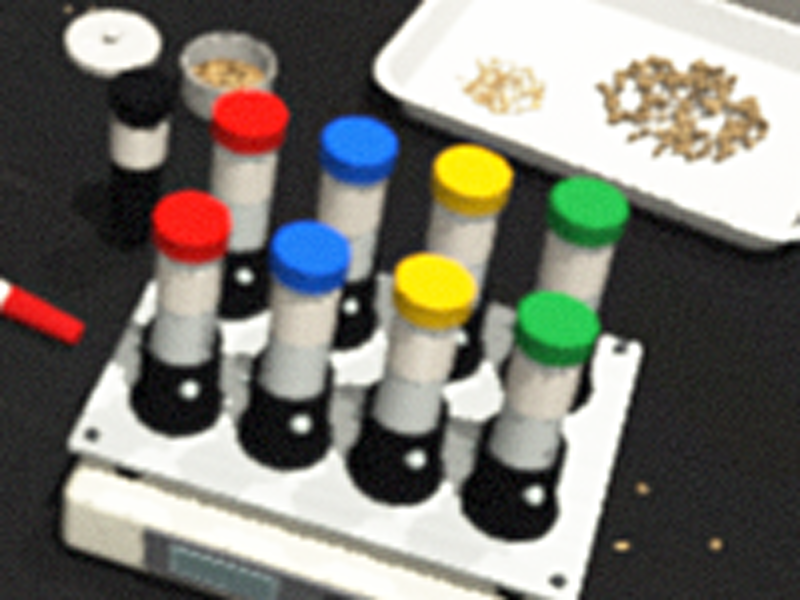

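View pics/side22.png

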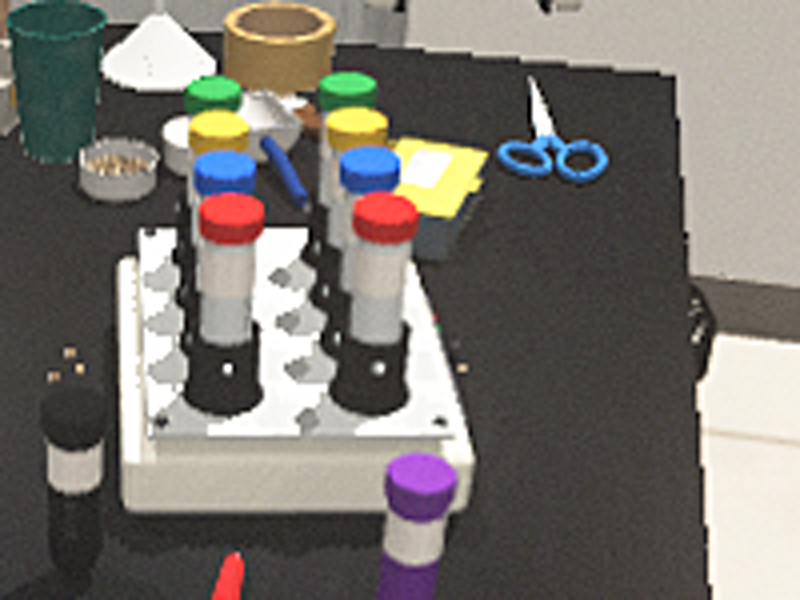

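All four are seated with matching colours. I'll cross-check the heights from several views before handing in.

```bash
python3 go.py .498 -.245 .33 -76.1 .46 -.13 .33 -76.1
```

```text
[0.2222, -0.0056, 0.0007] [0.0012, 0.0001, -0.0009]
[0.1015, 0.0038, 0.0007] [0.0012, 0.0001, -0.0009]
```

Request:
{"api": "step_arm", "payload": {"increments": [[[0.04, 0.001, 0], [0, 0, 0], 0.35], [[0.08, 0.002, 0], [0, 0, 0], 0.35], [[0.1, 0.002, 0], [0, 0, 0], 0.35], [[0.1, 0.002, 0], [0, 0, 0], 0.35], [[0.1, 0.002, 0], [0, 0, 0], 0.35], [[0.1, 0.002, 0], [0, 0, 0], 0.35]]}}

```text
time_s: 37.6
tcp_pos: [0.4613, -0.1275, 0.3312]
eef_rot: [180.0, 0.0, -76.1]
contact_force: [-0.2, 0.6, 0.0]
gripper_width: 0.057
```

```bash
python3 look.py w23; python3 - <<'E'
from h import *; import pickle
for n in("w22","w23"):
    s,c=pickle.load(open(n+".pkl","rb"));print(n,{k:[x for x in v if x[1]>300] for k,v in blobs(c["color"]).items()})
E
```

```text
37.6 [ 0.4613 -0.1275  0.3312] [ 1.7999e+02  3.0000e-02 -7.6130e+01] 0.057 [-0.2  0.6  0. ]
red (np.float64(229.3), np.float64(185.3)) z 0.187 [ 0.5517 -0.1436] area 1074 1147
red (np.float64(314.2), np.float64(185.5)) z 0.187 [ 0.4715 -0.1633] area 1015 1075
blue (np.float64(313.1), np.float64(126.1)) z 0.187 [ 0.4855 -0.216 ] area 1155 1196
blue (np.float64(225.6), np.float64(127.3)) z 0.187 [ 0.5648 -0.196 ] area 1171 1280
yellow (np.float64(311.6), np.float64(61.3)) z 0.187 [ 0.5001 -0.27  ] area 1341 1433
yellow (np.float64(222.3), np.float64(64.9)) z 0.187 [ 0.5777 -0.2485] area 1362 1471
w22 {'red': [((np.float64(224.9), np.float64(73.6)), 1351, (204, 53, 42, 43)), ((np.float64(316.3), np.float64(73.0)), 1309, (297, 52, 39, 43)), ((np.float64(259.2), np.float64(174.6)), 329, (252, 158, 15, 33))], 'blue': [((np.float64(222.3), np.float64(13.5)), 1117, (200, 0, 44, 33)), ((np.float64(315.2), np.float64(11.4)), 915, (295, 0, 41, 29)), ((np.float64(210.0), np.float64(261.3)), 2059, (179, 237, 58, 63))], 'yellow': [], 'green': []}
w23 {'red': [((np.float64(229.3), np.float64(185.3)), 1074, (210, 168, 39, 36)), ((np.float64(314.2), np.float64(185.5)), 1015, (297, 168, 36, 36))], 'blue': [((np.float64(313.1), np.float64(126.1)), 1155, (295, 106, 38, 40)), ((np.float64(225.6), np.float64(127.3)), 1171, (207, 108, 39, 39))], 'yellow': [((np.float64(311.6), np.float64(61.3)), 1341, (292, 40, 40, 44)), ((np.float64(222.3), np.float64(64.9)), 1362, (202, 44, 41, 43))], 'green': [((np.float64(219.0), np.float64(7.9)), 636, (198, 0, 43, 21)), ((np.float64(313.1), np.float64(5.9)), 450, (294, 0, 39, 16))]}
```

Request:
{"api": "step_arm", "payload": {"increments": [[[0.05, -0.002, 0], [0, 0, 0], 0.35], [[0.1, -0.004, 0], [0, 0, 0], 0.35], [[0.12, -0.006, 0], [0, 0, 0], 0.35], [[0.12, -0.006, 0], [0, 0, 0], 0.35], [[0.12, -0.006, 0], [0, 0, 0], 0.35], [[0.12, -0.006, 0], [0, 0, 0], 0.35]]}}

```text
time_s: 38.25
tcp_pos: [0.4961, -0.2415, 0.3316]
eef_rot: [-180.0, 0.0, -76.0]
contact_force: [0.3, 0.3, -0.0]
gripper_width: 0.0574
```

```bash
python3 look.py w24
```

```text
38.25 [ 0.4961 -0.2415  0.3316] [-1.7996e+02  1.0000e-02 -7.6030e+01] 0.0574 [ 0.3  0.3 -0. ]
red (np.float64(320.2), np.float64(294.4)) z 0.119 [ 0.4644 -0.1378] area 637 658
blue (np.float64(240.2), np.float64(249.1)) z 0.187 [ 0.5645 -0.1961] area 948 1035
blue (np.float64(319.9), np.float64(249.5)) z 0.187 [ 0.4852 -0.2155] area 920 1009
yellow (np.float64(318.7), np.float64(195.0)) z 0.187 [ 0.5    -0.2694] area 1018 1063
yellow (np.float64(236.8), np.float64(196.5)) z 0.187 [ 0.5776 -0.2484] area 1034 1116
green (np.float64(320.6), np.float64(137.3)) z 0.187 [ 0.5114 -0.322 ] area 1066 1164
green (np.float64(233.3), np.float64(139.4)) z 0.119 [ 0.6071 -0.2991] area 1086 849
green (np.float64(233.3), np.float64(139.4)) z 0.187 [ 0.5908 -0.3008] area 1086 1236
```

View pics/w23.png

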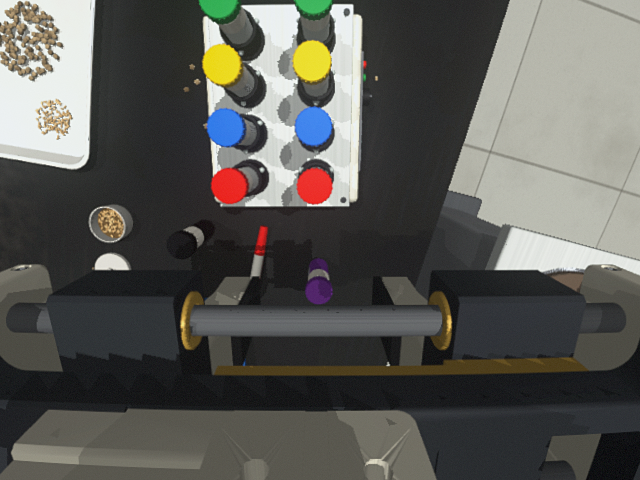

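```bash
python3 - <<'E'
from h import *; import pickle
O={"red twin":{"w22":(224.9,73.6),"w23":(229.3,185.3),"w4":(202.5,115.1),"w7":(215.7,242.6)},
"red dup":{"w22":(316.3,73.0),"w23":(314.2,185.5),"w7":(318.2,242.8)},
"blue twin":{"w23":(225.6,127.3),"w24":(240.2,249.1),"w7":(210.1,174.4),"w14":(216.7,238)},
"blue dup":{"w23":(313.1,126.1),"w24":(319.9,249.5),"w14":(314.9,238.1)},
"yel twin":{"w23":(222.3,64.9),"w24":(236.8,196.5),"w18":(217.2,237),"w14":(211.2,171.8)},
"yel dup":{"w23":(311.6,61.3),"w24":(318.7,195),"w18":(313.8,235.5)}}
cs={n:pickle.load(open(n+".pkl","rb")) for n in("w22","w23","w24","w4","w7","w14","w18")}
for k,v in O.items():
    f=least_squares(lambda q:np.concatenate([capbox(cs[n][1],*q,toolT(cs[n][0]))[0]-p for n,p in v.items()]) if 0 else np.concatenate([capbox(cs[n][1],q[0],q[1],q[2],toolT(cs[n][0]))[0]-p for n,p in v.items()]),[.5,-.2,.187],diff_step=1e-4)
    print(k,f.x.round(4),np.abs(f.fun).max().round(2))
E
python3 go.py .509 -.295 .33 -76.1
```

```text
red twin [ 0.5516 -0.1436  0.1873] 0.2
red dup [ 0.4715 -0.1634  0.1873] 0.13
blue twin [ 0.5646 -0.196   0.1871] 0.21
blue dup [ 0.4854 -0.2159  0.1882] 0.12
yel twin [ 0.5776 -0.2485  0.1873] 0.17
yel dup [ 0.5    -0.2696  0.1888] 0.08
[0.0551, 0.0004, 0.0018] [-0.0009, 0.0001, 0.0015]
```

```bash
python3 go.py .5005 -.269 .215 -76.1
```

```text
[0.0278, 0.0025, 0.1168] [-0.0009, 0.0001, 0.0015]
```

Request:
{"api": "step_arm", "payload": {"increments": [[[0.0278, 0.0025, 0.03], [0, 0, 0], 1], [[0.0278, 0.0025, 0.06], [0, 0, 0], 1], [[0.0278, 0.0025, 0.09], [0, 0, 0], 1], [[0.0278, 0.0025, 0.115], [0, 0, 0], 1], [[0.0278, 0.0025, 0.115], [0, 0, 0], 1], [[0.0278, 0.0025, 0.125], [0, 0, 0], 1], [[0.0278, 0.0025, 0.135], [0, 0, 0], 1], [[0.0278, 0.0025, 0.14], [0, 0, 0], 1], [[0.0278, 0.0025, 0.14], [0, 0, 0], 1]]}}

```text
time_s: 39.2
tcp_pos: [0.5003, -0.2699, 0.191]
eef_rot: [180.0, 0.0, -76.1]
contact_force: [-0.7, -0.3, 0.8]
gripper_width: 0.0009
```

Request:
{"api": "step_arm", "payload": {"increments": [[[0, 0, 0.002], [0, 0, 0], 1], [[0, 0, 0.003], [0, 0, 0], 1], [[0, 0, 0.003], [0, 0, 0], 1]]}}

```text
time_s: 39.5
tcp_pos: [0.5005, -0.2701, 0.1885]
eef_rot: [-180.0, 0.0, -76.1]
contact_force: [0.1, -0.1, -0.4]
gripper_width: 0.0008
```

Request:
{"api": "step_arm", "payload": {"increments": [[[0, 0, 0.001], [0, 0, 0], 1], [[0, 0, 0.002], [0, 0, 0], 1], [[0, 0, 0.003], [0, 0, 0], 1], [[0, 0, 0.003], [0, 0, 0], 1]]}}

```text
time_s: 39.9
tcp_pos: [0.5003, -0.27, 0.1851]
eef_rot: [180.0, 0.0, -76.1]
contact_force: [-0.6, -0.2, 0.7]
gripper_width: 0.0004
```

Request:
{"api": "step_arm", "payload": {"increments": [[[0, 0, 0.001], [0, 0, 0], 1], [[0, 0, 0.002], [0, 0, 0], 1], [[0, 0, 0.002], [0, 0, 0], 1]]}}

```text
time_s: 40.2
tcp_pos: [0.5004, -0.27, 0.1831]
eef_rot: [180.0, 0.0, -76.1]
contact_force: [0.1, -0.5, 0.7]
gripper_width: 0.0002
```

```bash
python3 - <<'E'
from h import *; from plant import r
for n in("scene","side"):
    c=r.capture(n)["color"][:,:,::-1]
    c=c[230:380,310:510] if n=="scene" else c[120:270,310:510]
    cv2.imwrite(f"pics/{n}25.png",cv2.resize(c,None,fx=4,fy=4,interpolation=cv2.INTER_CUBIC))
E
```

```text
(no output)
```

View pics/side25.png

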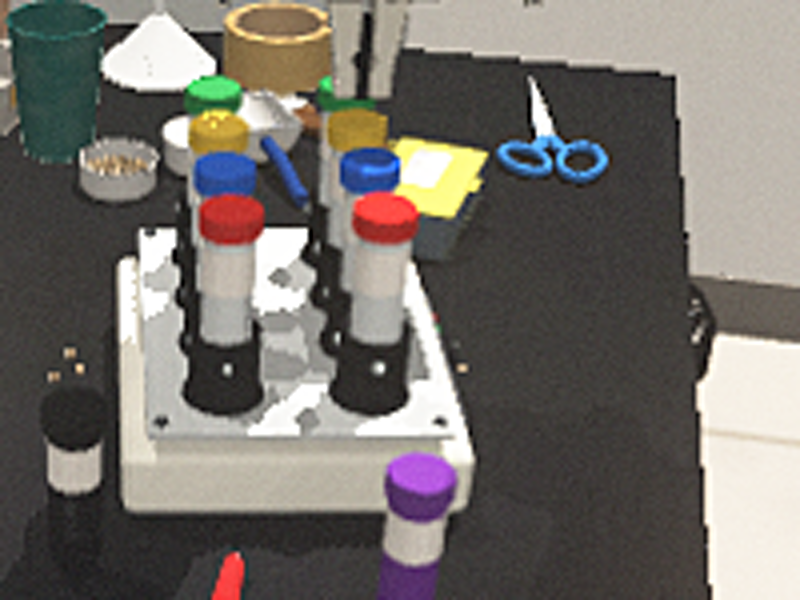

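View pics/scene25.png

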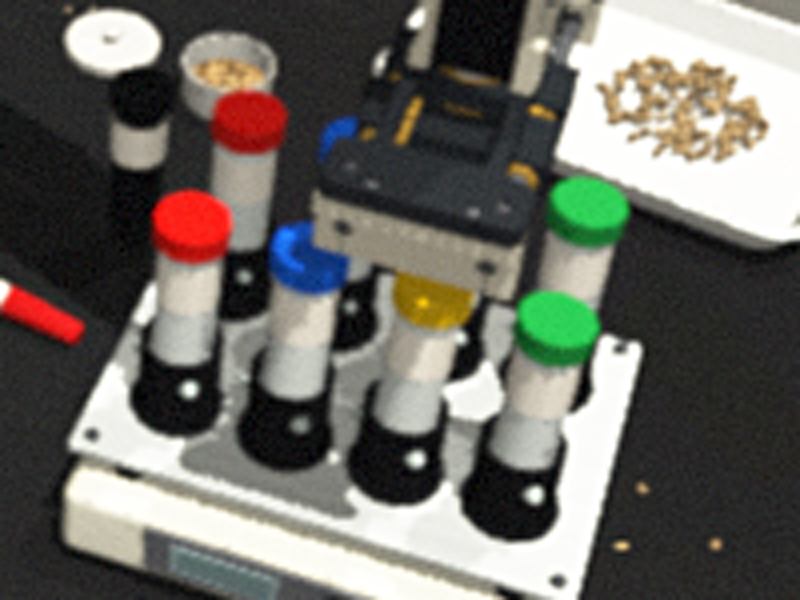

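The closed fingertips sit a few mm above the nominal TCP, which explains the first slip off blue. I'll keep feeling downwards.

Request:
{"api": "step_arm", "payload": {"increments": [[[0, 0, 0.001], [0, 0, 0], 1], [[0, 0, 0.002], [0, 0, 0], 1], [[0, 0, 0.003], [0, 0, 0], 1], [[0, 0, 0.003], [0, 0, 0], 1]]}}

```text
time_s: 40.7
tcp_pos: [0.5003, -0.27, 0.1801]
eef_rot: [180.0, 0.0, -76.1]
contact_force: [0.6, -0.1, -0.2]
gripper_width: 0.0005
```

Request:
{"api": "step_arm", "payload": {"increments": [[[0, 0, 0.001], [0, 0, 0], 1], [[0, 0, 0.002], [0, 0, 0], 1], [[0, 0, 0.003], [0, 0, 0], 1], [[0, 0, 0.003], [0, 0, 0], 1]]}}

```text
time_s: 41.1
tcp_pos: [0.5003, -0.27, 0.1771]
eef_rot: [180.0, 0.0, -76.1]
contact_force: [0.1, -1.0, -1.1]
gripper_width: 0.0004
```

```bash
python3 look.py w26; python3 - <<'E'
from h import *; from plant import r
for n in("side",):
    c=r.capture(n)["color"][:,:,::-1]
    c=c[100:200,350:450]
    cv2.imwrite(f"pics/{n}26.png",cv2.resize(c,None,fx=6,fy=6,interpolation=cv2.INTER_CUBIC))
E
```

```text
41.1 [ 0.5003 -0.27    0.1771] [ 1.80e+02  2.00e-02 -7.61e+01] 0.0004 [ 0.1 -1.  -1.1]
yellow (np.float64(165.8), np.float64(275.2)) z 0.119 [ 0.6079 -0.2192] area 2036 1900
green (np.float64(318.8), np.float64(183.7)) z 0.187 [ 0.5116 -0.3223] area 3628 3883
green (np.float64(161.1), np.float64(186.9)) z 0.187 [ 0.5907 -0.3009] area 3907 4265
```

View pics/side26.png

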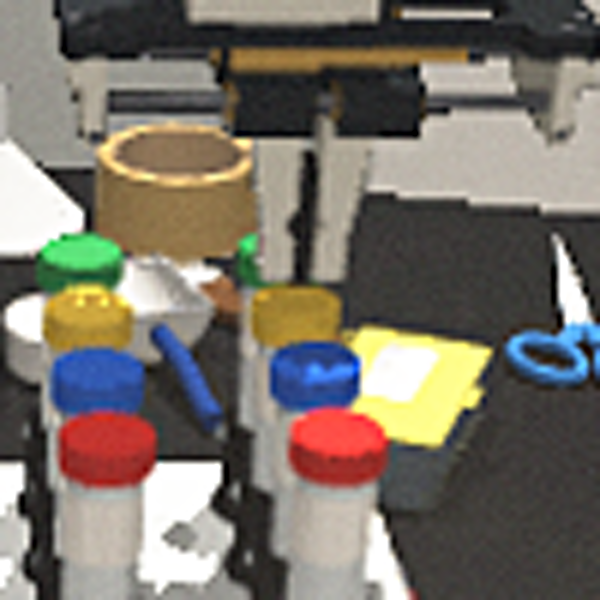

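View pics/w26.png

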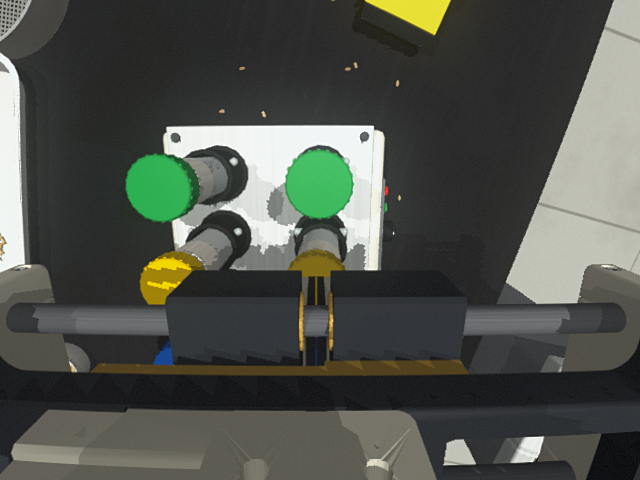

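Request:
{"api": "step_arm", "payload": {"increments": [[[0, 0, 0.001], [0, 0, 0], 1], [[0, 0, 0.002], [0, 0, 0], 1], [[0, 0, 0.003], [0, 0, 0], 1], [[0, 0, 0.003], [0, 0, 0], 1]]}}

```text
time_s: 41.6
tcp_pos: [0.5004, -0.27, 0.1741]
eef_rot: [180.0, 0.0, -76.1]
contact_force: [-0.4, -0.6, 0.1]
gripper_width: 0.0003
```

Request:
{"api": "step_arm", "payload": {"increments": [[[0, 0, 0.001], [0, 0, 0], 1], [[0, 0, 0.002], [0, 0, 0], 1], [[0, 0, 0.003], [0, 0, 0], 1], [[0, 0, 0.003], [0, 0, 0], 1]]}}

```text
time_s: 42.0
tcp_pos: [0.5003, -0.27, 0.1711]
eef_rot: [180.0, 0.0, -76.1]
contact_force: [0.0, -0.3, -0.6]
gripper_width: 0.0006
```

```bash
python3 - <<'E'
from h import *; from plant import r
o=[]
for n,(a0,b0) in(("side",(95,345)),("scene",(260,370))):
    c=r.capture(n)["color"][:,:,::-1]
    c=c[a0:a0+100,b0:b0+100]
    o.append(cv2.resize(c,(400,400),interpolation=cv2.INTER_CUBIC))
cv2.imwrite("pics/both27.png",np.hstack(o))
E
```

```text
(no output)
```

View pics/both27.png

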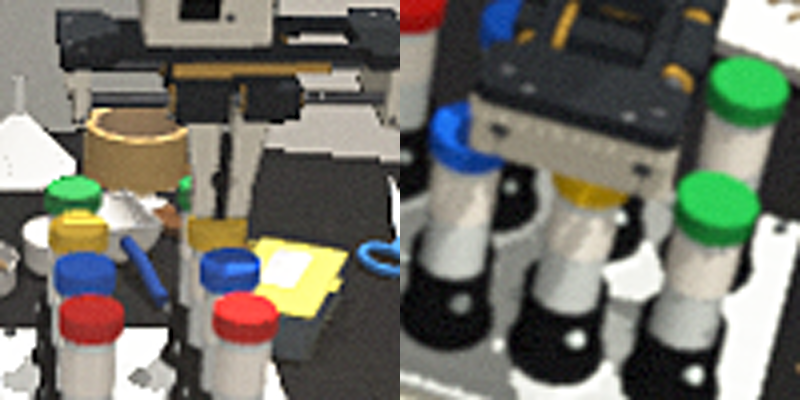

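Request:
{"api": "step_arm", "payload": {"increments": [[[0, 0, 0.001], [0, 0, 0], 1], [[0, 0, 0.002], [0, 0, 0], 1], [[0, 0, 0.002], [0, 0, 0], 1]]}}

```text
time_s: 42.4
tcp_pos: [0.5003, -0.27, 0.1691]
eef_rot: [180.0, 0.0, -76.1]
contact_force: [-0.2, -0.0, 0.5]
gripper_width: 0.0004
```

Request:
{"api": "step_arm", "payload": {"increments": [[[0, 0, 0.001], [0, 0, 0], 1], [[0, 0, 0.002], [0, 0, 0], 1], [[0, 0, 0.002], [0, 0, 0], 1]]}}

```text
time_s: 42.7
tcp_pos: [0.5006, -0.2701, 0.1675]
eef_rot: [-180.0, -0.0, -76.1]
contact_force: [0.7, -0.0, 1.6]
gripper_width: 0.0004
```

Request:
{"api": "step_arm", "payload": {"increments": [[[0, 0, 0.001], [0, 0, 0], 1], [[0, 0, 0.002], [0, 0, 0], 1], [[0, 0, 0.002], [0, 0, 0], 1]]}}

```text
time_s: 43.0
tcp_pos: [0.501, -0.2704, 0.1663]
eef_rot: [-179.9, -0.1, -76.1]
contact_force: [0.1, -0.5, 7.3]
gripper_width: 0.0007
```

Request:
{"api": "step_arm", "payload": {"increments": [[[0, 0, 0.001], [0, 0, 0], 1], [[0, 0, 0.002], [0, 0, 0], 1], [[0, 0, 0.003], [0, 0, 0], 1], [[0, 0, 0.003], [0, 0, 0], 1]]}}

```text
time_s: 43.4
tcp_pos: [0.503, -0.2715, 0.166]
eef_rot: [-179.7, -0.3, -76.0]
contact_force: [-1.0, 0.6, 19.2]
gripper_width: 0.0004
```

Request:
{"api": "step_arm", "payload": {"increments": [[[0, 0, -0.01], [0, 0, 0], 1], [[0, 0, -0.03], [0, 0, 0], 1], [[0, 0, -0.03], [0, 0, 0], 1], [[0, 0, -0.03], [0, 0, 0], 1]]}}

```text
time_s: 43.8
tcp_pos: [0.5003, -0.2698, 0.1922]
eef_rot: [-180.0, 0.0, -76.1]
contact_force: [-0.3, 0.4, 0.1]
gripper_width: 0.0003
```

```bash
python3 go.py .4855 -.2158 .171 -76.1 .5115 -.3215 .171 -76.1
```

```text
[-0.056, 0.0014, 0.0212] [-0.0004, 0.0007, -0.0001]
[0.0529, 0.0016, 0.0212] [-0.0004, 0.0007, -0.0001]
```

Request:
{"api": "step_arm", "payload": {"increments": [[[-0.03, 0.001, 0], [0, 0, 0], 1], [[-0.056, 0.0014, 0], [0, 0, 0], 1], [[-0.056, 0.0014, 0.01], [0, 0, 0], 1], [[-0.056, 0.0014, 0.0195], [0, 0, 0], 1], [[-0.056, 0.0014, 0.022], [0, 0, 0], 1], [[-0.056, 0.0014, 0.024], [0, 0, 0], 1], [[-0.056, 0.0014, 0.026], [0, 0, 0], 1], [[-0.056, 0.0014, 0.027], [0, 0, 0], 1], [[-0.056, 0.0014, 0.027], [0, 0, 0], 1]]}}

```text
time_s: 44.7
tcp_pos: [0.4866, -0.2169, 0.1663]
eef_rot: [-179.9, -0.1, -76.1]
contact_force: [-1.1, 0.4, 7.7]
gripper_width: 0.0002
```

Request:
{"api": "step_arm", "payload": {"increments": [[[0, 0, 0.001], [0, 0, 0], 1], [[0, 0, 0.002], [0, 0, 0], 1], [[0, 0, 0.003], [0, 0, 0], 1], [[0, 0, 0.003], [0, 0, 0], 1]]}}

```text
time_s: 45.1
tcp_pos: [0.4885, -0.2179, 0.166]
eef_rot: [-179.7, -0.3, -76.1]
contact_force: [-0.3, -1.2, 19.6]
gripper_width: 0.0003
```

Request:
{"api": "step_arm", "payload": {"increments": [[[0, 0, -0.015], [0, 0, 0], 1], [[0, 0, -0.03], [0, 0, 0], 1], [[0, 0, -0.03], [0, 0, 0], 1], [[-0.03, 0, -0.03], [0, 0, 0], 1], [[-0.054, 0, -0.03], [0, 0, 0], 1], [[-0.054, 0, -0.02], [0, 0, 0], 1], [[-0.054, 0, -0.01], [0, 0, 0], 1], [[-0.054, 0, -0.005], [0, 0, 0], 1], [[-0.054, 0, -0.003], [0, 0, 0], 1], [[-0.054, 0, -0.003], [0, 0, 0], 1]]}}

```text
time_s: 46.1
tcp_pos: [0.4739, -0.1648, 0.166]
eef_rot: [-179.9, -0.1, -76.1]
contact_force: [-1.0, 0.9, 9.1]
gripper_width: 0.0003
```

Request:
{"api": "step_arm", "payload": {"increments": [[[0, 0, 0.001], [0, 0, 0], 1], [[0, 0, 0.002], [0, 0, 0], 1], [[0, 0, 0.003], [0, 0, 0], 1], [[0, 0, 0.003], [0, 0, 0], 1]]}}

```text
time_s: 46.5
tcp_pos: [0.4762, -0.1654, 0.1658]
eef_rot: [-179.6, -0.2, -76.0]
contact_force: [0.1, 0.8, 22.6]
gripper_width: 0.0006
```

Request:
{"api": "step_arm", "payload": {"increments": [[[0, 0, -0.015], [0, 0, 0], 1], [[0, 0, -0.04], [0, 0, 0], 1], [[0, 0, -0.04], [0, 0, 0], 1], [[0, 0, -0.04], [0, 0, 0], 1]]}}

```text
time_s: 46.9
tcp_pos: [0.4728, -0.1641, 0.202]
eef_rot: [-180.0, 0.0, -76.2]
contact_force: [-0.5, -0.1, -0.9]
gripper_width: 0.0003
```

```bash
python3 go.py .5115 -.3215 .166 -76.1
```

```text
[0.1621, 0.0001, 0.0359] [-0.0003, 0.0004, -0.001]
```

Request:
{"api": "step_arm", "payload": {"increments": [[[0.04, 0, 0], [0, 0, 0], 1], [[0.08, 0, 0], [0, 0, 0], 1], [[0.12, 0, 0], [0, 0, 0], 1], [[0.15, 0, 0], [0, 0, 0], 1], [[0.162, 0, 0], [0, 0, 0], 1], [[0.162, 0, 0.015], [0, 0, 0], 1], [[0.162, 0, 0.03], [0, 0, 0], 1], [[0.162, 0, 0.034], [0, 0, 0], 1], [[0.162, 0, 0.037], [0, 0, 0], 1], [[0.162, 0, 0.037], [0, 0, 0], 1]]}}

```text
time_s: 47.9
tcp_pos: [0.5121, -0.3211, 0.1663]
eef_rot: [-179.9, -0.1, -76.1]
contact_force: [0.7, -0.5, 4.6]
gripper_width: 0.0009
```

Request:
{"api": "step_arm", "payload": {"increments": [[[0, 0, 0.001], [0, 0, 0], 1], [[0, 0, 0.002], [0, 0, 0], 1], [[0, 0, 0.003], [0, 0, 0], 1], [[0, 0, 0.003], [0, 0, 0], 1]]}}

```text
time_s: 48.3
tcp_pos: [0.5136, -0.322, 0.1661]
eef_rot: [-179.8, -0.3, -76.0]
contact_force: [-1.9, 2.2, 17.6]
gripper_width: 0.0007
```

Request:
{"api": "step_arm", "payload": {"increments": [[[0, 0, -0.02], [0, 0, 0], 1], [[0, 0, -0.06], [0, 0, 0], 1], [[0, 0, -0.1], [0, 0, 0], 1], [[-0.04, 0, -0.14], [0, 0, 0], 1], [[-0.08, 0, -0.15], [0, 0, 0], 1], [[-0.13, 0, -0.15], [0, 0, 0], 1], [[-0.18, 0, -0.15], [0, 0, 0], 1], [[-0.23, 0, -0.15], [0, 0, 0], 1], [[-0.25, 0, -0.15], [0, 0, 0], 1], [[-0.25, 0, -0.15], [0, 0, 0], 1]]}}

```text
time_s: 49.3
tcp_pos: [0.4507, -0.0758, 0.313]
eef_rot: [-179.9, 0.0, -75.9]
contact_force: [0.1, 0.1, -0.6]
gripper_width: 0.0008
```

```bash
python3 - <<'E'
from h import *; from plant import r
c=r.capture("scene"); cv2.imwrite("pics/scene30.png",c["color"][:,:,::-1])
for k,v in blobs(c["color"]).items(): print(k,[(tuple(map(float,x[0])),x[1]) for x in v if x[0][0]>300 and x[1]<400])
c=r.capture("side"); cv2.imwrite("pics/side30.png",c["color"][:,:,::-1])
E
```

```text
red [((372.1, 259.9), 276), ((357.7, 286.5), 312), ((320.3, 308.6), 169)]
blue [((399.2, 266.6), 295), ((387.4, 294.1), 305), ((567.2, 413.8), 379)]
yellow [((427.3, 274.6), 293), ((417.9, 302.9), 311)]
green [((456.4, 282.3), 283), ((448.2, 311.9), 315)]
```

View pics/scene30.png

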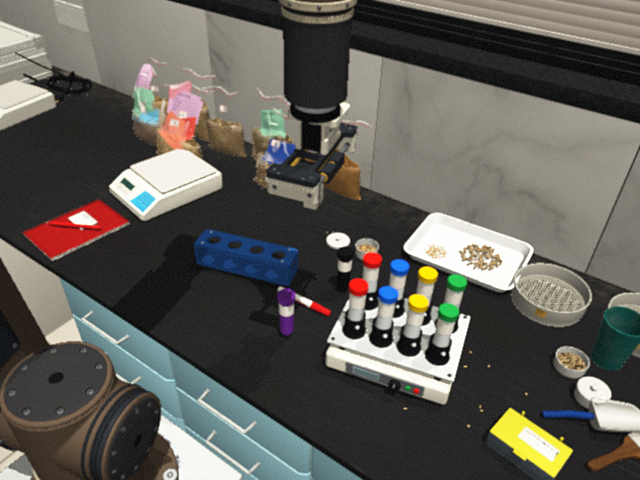

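View pics/side30.png

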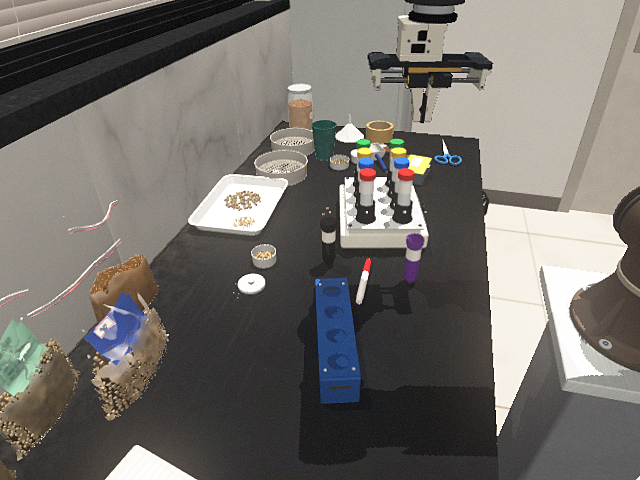

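All four contact heights agree within about 0.3 mm. The twins' pixels have moved no more than 0.1 px since the start, and the bystanders look as they did. I'm handing in.

```bash
python3 -c "
from plant import r
print(r.get_state()['time_s']); print(r.close_job())"
```

```text
49.4
the job is handed in; nothing more can be done
None
```

All four duplicates are in the front sockets, each in front of the twin with the same cap colour and pressed down to the floor. The job was handed in at 49.4 s with the gripper clear of everything.

**One slip:** the first grip on blue came off its cap because the closed fingertips sit well above the nominal TCP. Blue stayed in the rack leaning slightly, and I regripped it lower and centred it.

**Seating:** each tube was twisted down until it stopped hard, at about 18–20 N. Afterwards I pressed each cap with the closed fingertips, to 18–23 N. All four stopped at the same height, 165.8–166.1 mm on the TCP reading.

**Disagreement:** before that last press, triangulating the caps from the wrist camera put the red duplicate level with its twin. It put blue about 1 mm and yellow about 1.5 mm higher than theirs, and green was not triangulated. I trusted the touch readings, which gave the same height for all four. I did not touch the twins, so "level with the back row" rests on those touch readings plus red's match to its twin.

**Bystanders:** in the last scene picture the twins' caps are within 0.1 pixel of where they started. The marker, tin, lid and the black and purple tubes look undisturbed by eye.

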